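Load the fuse carrier on the electronics bench

TASK

First push the fuse carrier back until its whole back edge lies flat against the aluminium rail. Then snap every fuse from the cork mat fully home into the spring clips, one fuse centred in each clip pair (any pairs), and when all of them are in, lay the guard bar centred across the tops of the carrier's two end posts, the carrier still flat against the rail. Leave the multimeter, the screwdriver and the circuit module where they are.

Things in the scene. Friction and masses are not known exactly. Their poses are not given: they have to be found in the camera images.
- rail: aluminium stop rail fixed to the bench, 400 mm long, 30 mm wide, 20 mm high. Origin at the centre of its underside, y along its length, x across it; its stop face, the one that looks towards the robot, lies at x = -15 mm in its frame
- carrier: loose black fuse carrier, 0.85 kg, too wide to grip: flat base 104 mm (x) by 300 mm (y), 16 mm high, origin at the centre of its underside. Its front edge (x = -52 mm) faces the robot, its back edge (x = +52 mm) the rail. It slides on the bench at 4 to 8 N. On it stand four pairs of brass C-shaped spring clips and, at y = -140 and +140 mm, two grey end posts
- back_left (a point): point on the carrier's back edge at x = +52, y = +140, z = 8 mm of the carrier's frame
- back_right (a point): point on the carrier's back edge at x = +52, y = -140, z = 8 mm of the carrier's frame
- station1 (a point): centre of the first clip pair, at x = 0, y = -90, z = 36 mm of the carrier's frame: where the centre of a snapped-in fuse lies, its length along the carrier's x. A pair is two clips, each 12 mm wide, at x = -38 and +38 mm, open upwards; 64 mm between them is clear for fingers, down to the base top at z = 16 mm
- station2 (a point): centre of the second clip pair, at x = 0, y = -30, z = 36 mm of the carrier's frame: where the centre of a snapped-in fuse lies, its length along the carrier's x. A clip has two sprung jaws, 17 mm apart at the throat, with flared mouths 30 mm wide, their tops at z = 54 mm of the carrier's frame
- station3 (a point): centre of the third clip pair, at x = 0, y = +30, z = 36 mm of the carrier's frame: where the centre of a snapped-in fuse lies, its length along the carrier's x. Pressing a fuse straight down into a pair takes about 10 to 20 N over the last 20 mm; it snaps past the jaws and rests on a saddle
- station4 (a point): centre of the fourth clip pair, at x = 0, y = +90, z = 36 mm of the carrier's frame: where the centre of a snapped-in fuse lies, its length along the carrier's x. 
- guard_home (a point): point at x = 0, y = 0, z = 70 mm of the carrier's frame: where the guard bar's centre lies when it rests on both posts, along the carrier's y. The post tops are narrow flats at z = 62 mm, 28 mm along x between two end lips that rise to z = 70 mm, and 12 mm along y
- mat: cork mat fixed to the bench, 290 mm (x) by 170 mm (y), 4 mm thick, framed by a wooden rim 8 mm wide whose top is 9 mm above the bench; origin at the centre of its underside; the fuses start lying on it
- guard: loose grey plastic guard bar, 310 mm long (its x), 20 mm wide (y), 16 mm high (z), 90 g, origin at its centre; it starts lying on the bench
- meter: blue handheld multimeter lying on the bench, 180 x 85 x 38 mm; a bystander
- driver: screwdriver lying on the bench, about 200 mm long; a bystander
- module: small circuit module on a black base, 90 x 70 x 34 mm; a bystander
- fuse1: loose cartridge fuse, a cylinder 100 mm long along its x, white ceramic barrel 23.6 mm in diameter with steel end caps 25 mm in diameter and 20 mm long; 90 g; origin at its centre; three or four such fuses, all alike, are present
- fuse2: loose cartridge fuse, a cylinder 100 mm long along its x, white ceramic barrel 23.6 mm in diameter with steel end caps 25 mm in diameter and 20 mm long; 90 g; origin at its centre; three or four such fuses, all alike, are present
- fuse3: loose cartridge fuse, a cylinder 100 mm long along its x, white ceramic barrel 23.6 mm in diameter with steel end caps 25 mm in diameter and 20 mm long; 90 g; origin at its centre; three or four such fuses, all alike, are present
- fuse4: loose cartridge fuse, a cylinder 100 mm long along its x, white ceramic barrel 23.6 mm in diameter with steel end caps 25 mm in diameter and 20 mm long; 90 g; origin at its centre; three or four such fuses, all alike, are present

How it is judged:
On the way, in this order (a step that is already met when the one before it is completed fails the run):
1. the carrier lies flat against the rail: both ends of its back edge within 3 mm of the rail's face (x of each of back_left, back_right in the frame of rail above -0.018 m and y of carrier in the frame of rail between -0.055 and 0.055 m and angle between carrier's own z axis and vertical below 0.05 rad and linear speed of carrier below 0.02 m/s), for 0.2 s.
2. every fuse that is present is snapped home in a clip pair ((distance between fuse1 and station1 below 0.009 m or distance between fuse1 and station2 below 0.009 m or distance between fuse1 and station3 below 0.009 m or distance between fuse1 and station4 below 0.009 m) and angle between the x axis of each of fuse1, fuse2, fuse3, fuse4 and the x axis of carrier, either way round below 0.08 rad and linear speed of each of fuse1, fuse2, fuse3, fuse4 below 0.03 m/s and (distance between fuse2 and station1 below 0.009 m or distance between fuse2 and station2 below 0.009 m or distance between fuse2 and station3 below 0.009 m or distance between fuse2 and station4 below 0.009 m) and (distance between fuse3 and station1 below 0.009 m or distance between fuse3 and station2 below 0.009 m or distance between fuse3 and station3 below 0.009 m or distance between fuse3 and station4 below 0.009 m) and (distance between fuse4 and station1 below 0.009 m or distance between fuse4 and station2 below 0.009 m or distance between fuse4 and station3 below 0.009 m or distance between fuse4 and station4 below 0.009 m)), for 0.2 s.
3. the guard bar lies across both post tops (all of step 2 and distance between guard and guard_home below 0.013 m and z of guard in the frame of guard_home between -0.004 and 0.004 m and angle between the x axis of guard and the y axis of carrier, either way round below 0.06 rad and linear speed of guard below 0.03 m/s), for 0.2 s.
At the end, for the whole second after the job is handed in: Both ends of the carrier's back edge within 3 mm of the rail's face, carrier within 55 mm of the rail's middle; each fuse within 9 mm and 0.08 rad of a clip pair's centre and axis; guard bar within 13 mm (height 4 mm) and 0.06 rad of its home across the posts; all at rest (all of step 1 and all of step 3); the robot touches nothing.
It fails at once if the multimeter is displaced by more than 30 mm (distance of meter from where it was at the start of the episode above 0.03 m).
It fails at once if the screwdriver is displaced by more than 30 mm (distance of driver from where it was at the start of the episode above 0.03 m).
It fails at once if the circuit module is displaced by more than 30 mm (distance of module from where it was at the start of the episode above 0.03 m).
Of fuse1, fuse2, fuse3, fuse4 only 3 to 4 are there at a start; the rules pass over those that are not, and their reading is None.
At some moment in a run one of carrier, guard may be knocked a few centimetres aside while the robot is not near it.
Once in a run the grip may slacken for a moment while it holds something.
It also fails if it takes over 210 s, if anything falls off the work surface, if the arm or the gripper's body presses on something with over 40 N, if the wrist force passes 120 N, or if a joint passes its speed limit or range.

ROBOT

A 6-joint arm with a two-finger parallel gripper is mounted at the origin on the work surface. World frame = base frame: x ahead of the robot, y to its left, z up, the work surface at z = 0. Lengths are in m, angles in rad, forces in N, time in s.
With the tool pointing down it reaches from about 0.3 to 0.775 m from the base axis. Payload 14.6 kg.
Tool frame: the origin (TCP) lies between the finger pads; the fingertips stand ctrl.tip_extent ahead of it and the grasp point (between the pads) lies 3 mm ahead of it (ctrl.tip_extent is the distance from the TCP to the fingertips, in m); z points along the fingers, y is the line along which they close (so a half turn about z gives the same grasp; the last joint's range is limited). The gripper opens to 94 mm and grips with 3 to 60 N. Pads are 16 mm wide; open, the fingers measure 119 mm over their backs; the gripper's body (75 mm by 177 mm) begins 78 mm behind the grasp point.
Start: joints at [1.158, 0.3, 1.521, -0, 1.321, -0.067], TCP at [0.186, 0.517, 0.227] pointing down, gripper open.
Joint ranges: [-3.03, 3.03], [-0.79, 2.21], [0.23, 2.52], [-1.04, 4.18], [0, 3.07], [-2.55, 2.55]. Speed limits (rad/s): [2.22, 2.22, 2.57, 3.14, 3.14, 3.14].

INTERFACE

Orientations are given as [roll, pitch, yaw] about the fixed x, y, z axes, in that order (R = Rz(yaw) Ry(pitch) Rx(roll)).
In Python, from station import ctrl, viewer, sensors gives the robot as it stands (ctrl), with the cameras (viewer) and the readings (sensors).
- The arm moves only by the tool shift_gripper, called after "Call:" in YAML: its name, and indented under it one key for each argument. Schema: {"type":"object","properties":{"motion":{"type":"array","items":{"type":"object","properties":{"d":{"type":"array","items":{"type":"number"},"minItems":3,"maxItems":3},"turn_vec":{"type":"array","items":{"type":"number"},"minItems":3,"maxItems":3}},"additionalProperties":false},"minItems":1,"maxItems":10},"finger_gap":{"type":"number"},"squeeze":{"type":"number"},"only":{"type":"string"},"quiet":{"type":"boolean"},"lines":{"type":"string"}},"required":["motion"],"additionalProperties":false}. motion is a list of rows, 1 to 10 of them, each an object with the fields d (a list: dx, dy, dz in m), turn_vec (a list: a rotation vector rx, ry, rz in rad); a field left out counts as zero; each row shifts and turns the commanded pose from where the row before left it, along the tool's axes as they then stand; what a row does not reach is not made up. A row lasts 1/10 s, in which the tool goes at most 0.05 m and 0.15 rad, less where a joint would pass 70% of its speed; a pose out of reach is approached as far as the arm can. finger_gap is the finger opening in m, set as the call begins (left out keeps the last). The fingers move at their own pace and stop on an object; squeeze is the grip in N (left out, the last holds). Time passes only in rows, so rows that do not move let the fingers close. The tool returns the time, the measured TCP pose, the force, the opening and the grip force at its end. only (a regular expression) keeps the lines of the reply that match it, lines (a string "A,B") keeps lines A to B, and quiet returns only ok. Input that does not fit is refused with a message, and nothing moves.
- sensors.get_obs(): the state, without advancing time (a new reading comes with each control period).
- viewer.camera(name): name is "scene" or "side" or "wrist"; returns a dict with "pixels" (420x560x3 uint8, blue, green, red), "fx", "fy", "cx", "cy" (pixels), "extrinsics" (4x4, takes a point from camera to world coordinates). Camera axes: x right, y up, looking along -z (the intrinsics and any distortion apply to the point x, -y, -z); pixel columns grow to the right and rows downward; lengths in m; the calibration is good to about 2 mm. The wrist camera is an equidistant fisheye: a pixel r from the principal point sees the ray r / f radians off the axis. A picture is of the moment at which its call begins. There is no depth.
- ctrl.hand_in(): hands the job in; it is judged then, once.
The state is a dict: "time_s": time; "qpos": joint angles; "joint_vel": joint speeds; "tau": joint torques, N m; "ee_pos": TCP position; "eef_rot": TCP orientation; "force": force on the tool from outside, world axes, zero at the start; "moment": the same for the moment, N m; "grip_width": finger opening in m; "grip_force": force on a finger pad.
Only numpy, scipy, OpenCV 4.12 (cv2) and the standard library are available. Lean on these libraries where they do the work, as an engineer would, in place of code of your own. Each camera call takes 0.05 s, during which the arm holds its last target. There are 200 camera calls.

## Working session

There is one attempt and no reset: what is moved stays moved. The work goes in short steps, Python scripts to look and compute and a tool call to move; the robot and the scene stay as the last step left them, time stands still between calls to the robot, and variables do not carry over. Pictures are saved under pics/ and viewed, at most 14 in all, crops included, and the job is handed in when it is done.

```bash
ls; mkdir -p pics; cat > h.py <<'E'
import numpy as np, cv2
from station import ctrl, viewer, sensors
from scipy.spatial.transform import Rotation as R
def snap(name,fn=None):
    c=viewer.camera(name)
    if fn: cv2.imwrite('pics/'+fn,c['pixels'])
    return c
def ray(c,uv,fish=False):
    x=(uv[0]-c['cx'])/c['fx']; y=(uv[1]-c['cy'])/c['fy']
    if fish:
        r=np.hypot(x,y); s=np.sin(r)/r if r>1e-9 else 1
        d=np.array([x*s,-y*s,-np.cos(r)])
    else: d=np.array([x,-y,-1.])
    E=np.array(c['extrinsics']); return E[:3,3],E[:3,:3]@d
def onz(c,uv,z,fish=False):
    o,d=ray(c,uv,fish); return o+d*(z-o[2])/d[2]
def proj(c,p,fish=False):
    E=np.array(c['extrinsics']); q=E[:3,:3].T@(np.array(p)-E[:3,3]); x,y,z=q[0],-q[1],-q[2]
    if fish:
        r=np.hypot(x,y); t=np.arctan2(r,z); x,y,z=x/r*t,y/r*t,1
    return np.array([c['cx']+c['fx']*x/z,c['cy']+c['fy']*y/z])
E
python3 - <<'E'
from h import *
o=sensors.get_obs(); print(o, ctrl.tip_extent)
for n in ['scene','side','wrist']:
    c=snap(n,n+'0.png'); print(n,c.keys(),c['fx'],c['fy'],c['cx'],c['cy']); print(np.round(c['extrinsics'],3).tolist())
E
```

```text
pics
station.py
{'time_s': 0.0, 'qpos': array([ 1.15839957e+00,  3.00501647e-01,  1.52154494e+00, -1.89172735e-05,
        1.32067613e+00, -6.66053420e-02]), 'joint_vel': array([-0.00166555, -0.00022283,  0.00013011, -0.00120453,  0.00248909,
        0.00047442]), 'tau': array([ 1.93342086e-03, -5.31806266e+01, -3.52736843e+01,  7.09448196e-02,
        2.43466313e-02, -1.05026754e-04]), 'ee_pos': array([0.18634019, 0.51724086, 0.22688484]), 'eef_rot': array([-3.14046388e+00, -5.69298972e-05,  2.79580590e+00]), 'force': array([-0.6233388 ,  1.1575757 , -1.03189664]), 'moment': array([-0.03212085, -0.00255822, -0.04335733]), 'grip_force': 0.0, 'grip_width': 0.09403001723531347} 0.022
scene dict_keys(['pixels', 'fx', 'fy', 'cx', 'cy', 'extrinsics']) 436.06383720174244 436.06383720174244 280.76222968044925 211.49026704011905
[[-0.156, -0.797, 0.583, 1.438], [0.988, -0.134, 0.081, 0.105], [0.013, 0.589, 0.808, 1.256], [0.0, 0.0, 0.0, 1.0]]
side dict_keys(['pixels', 'fx', 'fy', 'cx', 'cy', 'extrinsics']) 388.7013141232135 388.7013141232135 275.2806670226228 206.44188021142745
[[0.98, 0.147, -0.136, 0.4], [-0.2, 0.755, -0.624, -0.786], [0.011, 0.639, 0.769, 1.057], [0.0, 0.0, 0.0, 1.0]]
wrist dict_keys(['pixels', 'fx', 'fy', 'cx', 'cy', 'extrinsics']) 325.19226210127806 325.19226210127806 278.74336227054044 213.92522251601304
[[0.338, -0.904, -0.261, 0.109], [0.941, 0.325, 0.095, 0.546], [-0.001, -0.278, 0.961, 0.386], [0.0, 0.0, 0.0, 1.0]]
```

View pics/scene0.png

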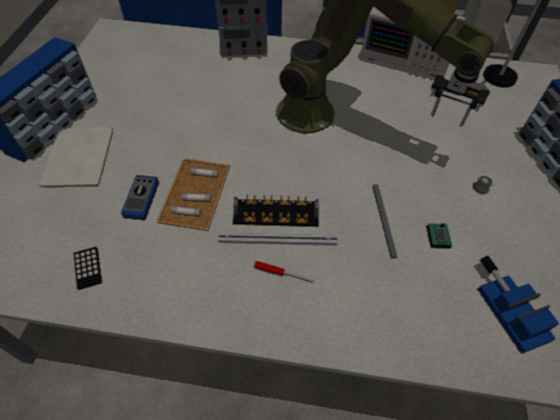

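View pics/side0.png

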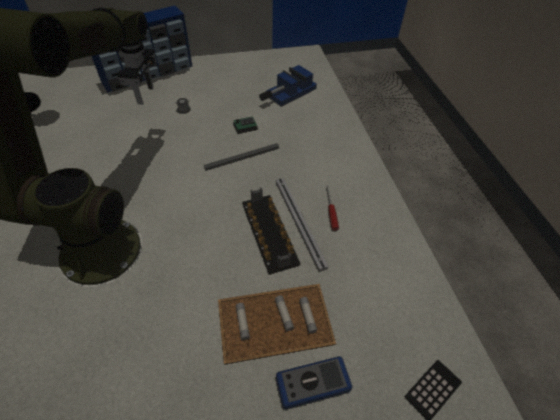

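The scene view shows 3 fuses on the mat at about (204,173), (197,198) and (186,212). The carrier is at (276,211), the rail at (278,240) and the guard bar at (385,220). The side view agrees.

```bash
python3 - <<'E'
from h import *
c=snap('scene')
im=c['pixels']
crop=cv2.resize(im[150:270,145:425],None,fx=2.8,fy=2.8,interpolation=cv2.INTER_CUBIC); cv2.imwrite('pics/s_crop.png',crop)
for n,uv,z in [('railL',(219,238),.02),('railR',(337,241),.02),('carFL',(234,198),.016),('carFR',(319,200),.016),('carBL',(235,227),.016),('carBR',(319,226),.016),('f1a',(192,172),.016),('f1b',(217,175),.016),('f2a',(183,197),.016),('f2b',(210,199),.016),('f3a',(172,210),.016),('f3b',(200,213),.016),('ga',(376,185),.016),('gb',(393,257),.016),('meter',(140,196),.03),('driver',(285,271),.01),('mod',(440,235),.03)]:
    print(n,np.round(onz(c,uv,z),3))
E
```

```text
(no output)
```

View pics/s_crop.png

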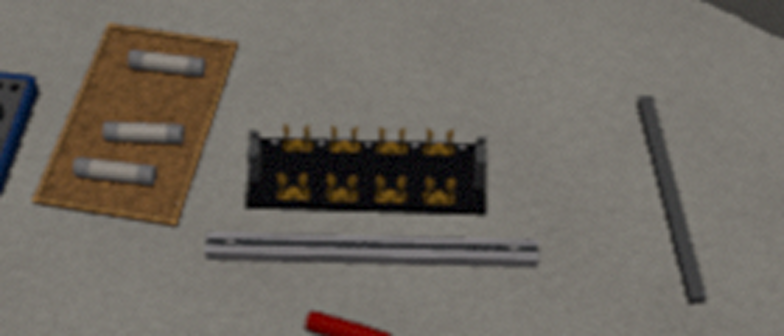

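The crop shows four empty clip pairs, three fuses, and the carrier about 5 cm short of the rail. Next I'll move above the front of the carrier for a close look.

```bash
cat >> h.py <<'E'
def to(x,y,z,yaw):
    o=sensors.get_obs(); p=o['ee_pos']; cur=o['eef_rot']
    dy=(yaw-cur[2]+np.pi)%(2*np.pi)-np.pi
    T=R.from_euler('xyz',[np.pi,0,yaw]); d=T.inv().apply(np.array([x,y,z])-p)
    print('to: rz',round(-dy,3),'then dxyz',np.round(d,4),'| now',np.round(p,4),'yaw',round(cur[2],3),'rp',np.round(cur[:2],3))
E
python3 -c "
from h import *
to(.43,-.05,.26,3.281)"
```

```text
to: rz -0.485 then dxyz [-0.1624 -0.5957 -0.0329] | now [0.1864 0.5173 0.2271] yaw 2.796 rp [-3.141 -0.   ]
```

Call:
shift_gripper:
  motion:
    - {"d": [0, 0, -0.033], "turn_vec": [0, 0, -0.121]}
    - {"turn_vec": [0, 0, -0.121]}
    - {"turn_vec": [0, 0, -0.121]}
    - {"turn_vec": [0, 0, -0.122]}
    - {"d": [-0.01, -0.045, 0]}
    - {"d": [-0.01, -0.045, 0]}
    - {"d": [-0.01, -0.045, 0]}
    - {"d": [-0.01, -0.045, 0]}
    - {"d": [-0.01, -0.045, 0]}
    - {"d": [-0.01, -0.045, 0]}
  finger_gap: 0.094

```text
time_s: 1.2
ee_pos: [0.2834, 0.2566, 0.2604]
eef_rot: [3.142, 0.0, -3.002]
force: [0.7, 0.3, 0.3]
grip_width: 0.0939
grip_force: 0.0
```

Call:
shift_gripper:
  motion:
    - {"d": [-0.015, -0.045, 0]}
    - {"d": [-0.015, -0.045, 0]}
    - {"d": [-0.015, -0.045, 0]}
    - {"d": [-0.015, -0.045, 0]}
    - {"d": [-0.015, -0.045, 0]}
    - {"d": [-0.015, -0.045, 0]}
    - {"d": [-0.012, -0.045, 0]}
    - {}
    - {}

```text
time_s: 2.1
ee_pos: [0.4279, -0.04, 0.2601]
eef_rot: [3.141, -0.001, -3.004]
force: [0.2, 0.0, -0.1]
grip_width: 0.0937
grip_force: 0.0
```

```bash
python3 -c "
from h import *
c=snap('wrist','w1.png'); to(.43,-.05,.26,3.281)"
```

```text
to: rz -0.001 then dxyz [-0.0007 -0.011   0.0003] | now [ 0.4278 -0.0392  0.2603] yaw -3.003 rp [ 3.141 -0.   ]
```

View pics/w1.png

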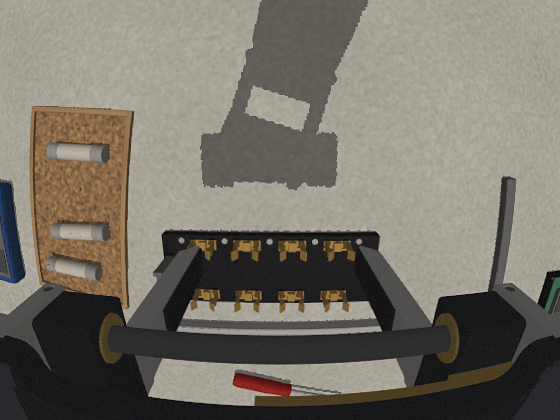

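The wrist view shows the carrier's front edge from (163,232) to (378,232), the rail edge at row ~325, fuses at (78,153), (80,232) and (75,268), and the guard at (508,200).

```bash
python3 - <<'E'
from h import *
c=snap('wrist')
for n,uv,z in [('carFtopL',(163,232),.016),('carFtopR',(378,232),.016),('railf',(193,321),.02),('railf2',(378,321),.02),('f1a',(47,152),.0165),('f1b',(109,154),.0165),('f2a',(50,231),.0165),('f2b',(109,233),.0165),('f3a',(47,265),.0165),('f3b',(102,272),.0165),('matc1',(33,107),.009),('matc2',(133,112),.009),('guard end',(509,178),.016),('guard low',(499,285),.016)]:
    print(n,np.round(onz(c,uv,z,True),4))
# carrier front edge line fit: dark transitions per column
g=cv2.cvtColor(c['pixels'],cv2.COLOR_BGR2GRAY)
for u in range(170,380,20): 
    col=g[190:245,u].astype(int); v=190+np.argmax(col<70); print(u,v,np.round(onz(c,(u,v-.5),.016,True)[:2],4))
for u in range(215,360,20): 
    print(u,g[300:335,u].tolist())
E
```

```text
carFtopL [ 0.5092 -0.1871  0.016 ]
carFtopR [0.4682 0.1033 0.016 ]
railf [ 0.6452 -0.1385  0.02  ]
railf2 [0.6079 0.14   0.02  ]
f1a [ 0.4145 -0.3877  0.0165]
f1b [ 0.4097 -0.2734  0.0165]
f2a [ 0.5396 -0.3882  0.0165]
f2b [ 0.5241 -0.2729  0.0165]
f3a [ 0.6032 -0.4046  0.0165]
f3b [ 0.5913 -0.2899  0.0165]
matc1 [ 0.3473 -0.429   0.009 ]
matc2 [ 0.3511 -0.2442  0.009 ]
guard end [0.3574 0.3029 0.016 ]
guard low [0.5339 0.3532 0.016 ]
170 231 [ 0.5055 -0.1769]
190 231 [ 0.5011 -0.1484]
210 231 [ 0.497  -0.1209]
230 232 [ 0.4945 -0.0939]
250 232 [ 0.4907 -0.0676]
270 232 [ 0.487  -0.0415]
290 232 [ 0.4833 -0.0156]
310 232 [0.4797 0.0106]
330 232 [0.4762 0.037 ]
350 232 [0.4726 0.064 ]
370 232 [0.469  0.0917]
215 [57, 62, 88, 96, 117, 156, 172, 171, 170, 168, 166, 163, 156, 152, 154, 163, 167, 166, 164, 173, 87, 82, 76, 77, 79, 79, 79, 77, 137, 156, 155, 156, 160, 136, 32]
235 [57, 57, 74, 74, 85, 94, 93, 95, 95, 92, 92, 103, 141, 170, 164, 160, 161, 158, 162, 163, 158, 90, 82, 79, 79, 79, 79, 78, 95, 144, 160, 154, 159, 157, 123]
255 [59, 65, 62, 60, 77, 97, 95, 95, 96, 94, 90, 117, 1
[... 253 characters left out ...]
4, 161, 160, 162, 153]
295 [42, 18, 51, 169, 168, 169, 171, 169, 167, 166, 162, 158, 158, 161, 161, 166, 168, 165, 167, 170, 176, 119, 85, 78, 80, 79, 83, 81, 76, 122, 156, 162, 160, 164, 134]
315 [30, 18, 80, 176, 173, 170, 169, 170, 173, 172, 169, 167, 168, 164, 162, 162, 164, 165, 168, 171, 174, 88, 81, 78, 81, 82, 80, 80, 74, 137, 158, 159, 160, 164, 140]
335 [100, 36, 145, 168, 169, 170, 173, 172, 173, 173, 169, 166, 168, 169, 166, 166, 168, 164, 169, 134, 90, 85, 79, 76, 81, 81, 82, 72, 121, 158, 160, 159, 163, 148, 78]
355 [22, 97, 158, 169, 165, 165, 167, 169, 163, 164, 165, 163, 162, 162, 165, 162, 164, 164, 170, 140, 90, 79, 77, 79, 80, 78, 74, 120, 159, 162, 160, 162, 152, 82, 35]
```

```bash
python3 -c "
from h import *
to(.460,-.046,.030,.135-np.pi)"
```

```text
to: rz 0.005 then dxyz [-0.031  -0.0116  0.2304] | now [ 0.4277 -0.0387  0.2604] yaw -3.002 rp [ 3.141 -0.   ]
```

Call:
shift_gripper:
  motion:
    - {"d": [-0.026, -0.0115, 0.04], "turn_vec": [0, 0, 0.005]}
    - {"d": [0, 0, 0.045]}
    - {"d": [0, 0, 0.045]}
    - {"d": [0, 0, 0.045]}
    - {"d": [0, 0, 0.035]}
    - {"d": [0, 0, 0.02]}
    - {}

```text
time_s: 2.9
ee_pos: [0.4539, -0.0457, 0.0286]
eef_rot: [3.14, -0.004, -3.005]
force: [-0.2, 0.3, 0.8]
grip_width: 0.094
grip_force: 0.0
```

Call:
shift_gripper:
  motion:
    - {"d": [-0.01, 0, 0]}
    - {"d": [-0.01, 0, 0]}
    - {"d": [-0.01, 0, 0]}
    - {"d": [-0.01, 0, 0]}
    - {"d": [-0.01, 0, 0]}
    - {"d": [-0.01, 0, 0]}
    - {}

```text
time_s: 3.6
ee_pos: [0.5162, -0.039, 0.0313]
eef_rot: [-3.141, 0.001, -3.007]
force: [0.1, -0.0, 0.3]
grip_width: 0.0939
grip_force: 0.0
```

Call:
shift_gripper:
  motion:
    - {"d": [-0.004, 0, 0]}
    - {"d": [-0.004, 0, 0]}
    - {"d": [-0.003, 0, 0]}

```text
time_s: 3.9
ee_pos: [0.5252, -0.0377, 0.031]
eef_rot: [3.141, -0.002, -3.007]
force: [-12.3, -1.7, 10.1]
grip_width: 0.0943
grip_force: 6.4
```

Call:
shift_gripper:
  motion:
    - {"d": [-0.002, 0, 0]}
    - {"d": [-0.002, 0, 0]}

```text
time_s: 4.1
ee_pos: [0.5278, -0.0374, 0.0309]
eef_rot: [3.141, -0.006, -3.007]
force: [-30.7, -5.7, 25.7]
grip_width: 0.0942
grip_force: 15.9
```

Call:
shift_gripper:
  motion:
    - {"d": [-0.002, 0, 0]}
    - {"d": [-0.001, 0, 0]}

```text
time_s: 4.3
ee_pos: [0.5285, -0.0375, 0.0308]
eef_rot: [3.141, -0.012, -3.006]
force: [-43.6, -10.3, 36.4]
grip_width: 0.094
grip_force: 23.0
```

Call:
shift_gripper:
  motion:
    - {"d": [0.006, 0, 0]}
    - {"d": [0.01, 0, 0]}
    - {"d": [0.03, 0, -0.03]}
    - {"d": [0.02, 0, -0.04]}
    - {"d": [0, 0, -0.045]}
    - {"d": [0, 0, -0.045]}
    - {"d": [0.02, 0, -0.045]}
    - {"d": [0.02, 0, 0]}
    - {}

```text
time_s: 5.2
ee_pos: [0.4268, -0.051, 0.2368]
eef_rot: [-3.141, 0.003, -3.008]
force: [-0.4, 0.4, -1.4]
grip_width: 0.0939
grip_force: 0.0
```

```bash
python3 - <<'E'
from h import *
c=snap('wrist','w2.png')
g=cv2.cvtColor(c['pixels'],cv2.COLOR_BGR2GRAY)
P=[]
for u in range(150,420,10):
    col=g[200:300,u].astype(int); b=np.argmax(col<70)
    if col[b]<70: P.append([u,200+b,*np.round(onz(c,(u,199.5+b),.016,True)[:2],4)])
print(*P,sep='\n')
E
```

```text
[170, np.int64(296), np.float64(0.5933), np.float64(-0.1816)]
[180, np.int64(279), np.float64(0.5631), np.float64(-0.1669)]
[190, np.int64(262), np.float64(0.5351), np.float64(-0.1535)]
[200, np.int64(248), np.float64(0.513), np.float64(-0.1408)]
[210, np.int64(270), np.float64(0.5424), np.float64(-0.1259)]
[220, np.int64(270), np.float64(0.5402), np.float64(-0.1126)]
[230, np.int64(270), np.float64(0.5382), np.float64(-0.0995)]
[240, np.int64(270), np.float64(0.5362), np.float64(-0.0865)]
[250, np.int64(270), np.float64(0.5342), np.float64(-0.0735)]
[260, np.int64(270), np.float64(0.5324), np.float64(-0.0607)]
[270, np.int64(270), np.float64(0.5305), np.float64(-0.0478)]
[280, np.int64(270), np.float64(0.5288), np.float64(-0.035)]
[290, np.int64(270), np.float64(0.5271), np.float64(-0.0222)]
[300, np.int64(270), np.float64(0.5254), np.float64(-0.0094)]
[310, np.int64(270), np.float64(0.5238), np.float64(0.0035)]
[320, np.int64(270), np.float64(0.5222), np.float64(0.0165)]
[330, np.int64(269), np.float64(0.5192), np.float64(0.0294)]
[340, np.int64(269), np.float64(0.5177), np.float64(0.0426)]
[350, np.int64(269), np.float64(0.5162), np.float64(0.056)]
[360, np.int64(250), np.float64(0.4881), np.float64(0.0634)]
[370, np.int64(266), np.float64(0.509), np.float64(0.0824)]
[380, np.int64(284), np.float64(0.5344), np.float64(0.1036)]
```

View pics/w2.png

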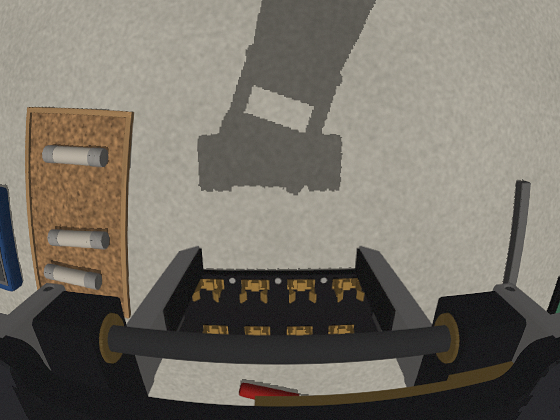

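The wrist view shows the carrier moved and square, with its front edge at row 270. The back edge is hidden, so I'll check the gap in the two fixed views.

```bash
python3 - <<'E'
from h import *
a=snap('scene'); b=snap('side')
A=cv2.resize(a['pixels'][185:260,215:345],(780,450),interpolation=cv2.INTER_CUBIC)
B=cv2.resize(b['pixels'][165:290,230:350],(480,500),interpolation=cv2.INTER_CUBIC)
cv2.imwrite('pics/gapA.png',cv2.convertScaleAbs(A,alpha=1.3)); cv2.imwrite('pics/gapB.png',B)
E
```

```text
(no output)
```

View pics/gapA.png

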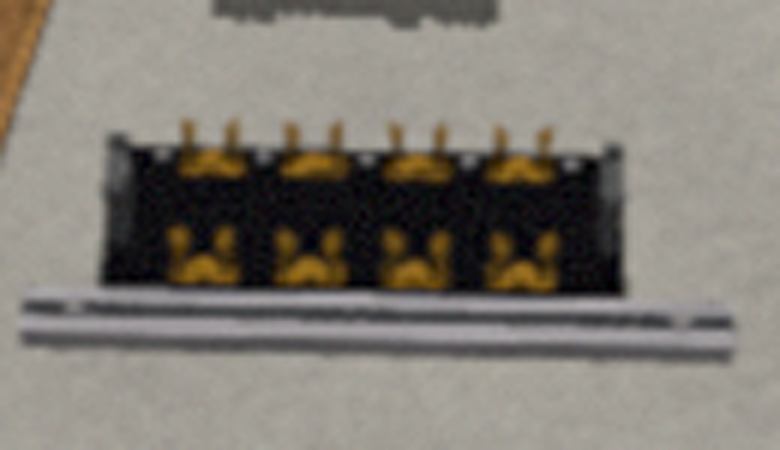

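The carrier's back edge meets the rail along its whole length, and the 40 N push barely moved it further. Next I'll work out the carrier pose and the fuse poses.

```bash
cat > pose.py <<'E'
from h import *
def carrier(c):
    im=c['pixels']; g=cv2.cvtColor(im,cv2.COLOR_BGR2GRAY).astype(float)
    hsv=cv2.cvtColor(im,cv2.COLOR_BGR2HSV)
    m=cv2.inRange(hsv,(12,120,70),(28,255,255)); m[:, :150]=0; m[:,420:]=0
    m=cv2.morphologyEx(m,cv2.MORPH_CLOSE,np.ones((5,5)))
    n,l,s,ce=cv2.connectedComponentsWithStats(m)
    return [(s[i].tolist(),np.round(ce[i],1).tolist()) for i in range(1,n) if s[i][4]>60]
E
python3 - <<'E'
from pose import *
c=snap('wrist'); bl=carrier(c)
for s,ce in bl: print(s,ce,np.round(onz(c,(s[0]+s[2]/2-.5,s[1]),.054,True),4), np.round(onz(c,(s[0]+s[2]/2-.5,s[1]+s[3]),.016,True),4))
g=cv2.cvtColor(c['pixels'],cv2.COLOR_BGR2GRAY).astype(float)
P=[]
for u in range(206,354,3):
    col=g[255:285,u]; v=255+np.argmax(col<70); a,b=g[v-1,u],g[v,u]; vs=v-1+(a-75)/(a-b+1e-9)
    if a>75: P.append(onz(c,(u,vs),0,True)[:2])
P=np.array(P); k=np.polyfit(P[:,1],P[:,0],1); print('front: yaw',-np.arctan(k[0]),'x at y=-.035',np.polyval(k,-.035), 'res',np.std(P[:,0]-np.polyval(k,P[:,1])))
a=snap('scene'); hsv=cv2.cvtColor(a['pixels'],cv2.COLOR_BGR2HSV)
m=cv2.inRange(hsv,(12,110,50),(28,255,255)); m[:,:235]=0;m[:,325:]=0
n,l,s,ce=cv2.connectedComponentsWithStats(m)
for i in range(1,n):
    if s[i][4]>15: print('scene',s[i],np.round(onz(a,ce[i],.03),4))
# fuses: bright low-sat inside mat
im=c['pixels'];hs=cv2.cvtColor(im,cv2.COLOR_BGR2HSV)
m=cv2.inRange(hs,(0,0,60),(180,70,255)); m[:,:32]=0;m[:,126:]=0;m[:110]=0;m[298:]=0
n,l,s,ce=cv2.connectedComponentsWithStats(m)
for i in range(1,n):
    if s[i][4]>300:
        pts=np.argwhere(l==i)[:,::-1].astype(np.float32); (cc,wh,an)=cv2.minAreaRect(pts)
        print('fuse',s[i],np.round(cc,1),np.round(wh,1),np.round(an,1),np.round(onz(c,cc,.0165,True),4))
E
```

```text
[192, 279, 32, 24, 414] [209.1, 288.5] [ 0.5351 -0.1211  0.054 ] [ 0.5941 -0.1263  0.016 ]
[332, 279, 33, 24, 446] [346.8, 288.0] [0.5126 0.0446 0.054 ] [0.5681 0.065  0.016 ]
[239, 280, 30, 24, 467] [253.9, 289.1] [ 0.5278 -0.0664  0.054 ] [ 0.5851 -0.0632  0.016 ]
[287, 280, 30, 24, 459] [301.2, 289.0] [ 0.5202 -0.0105  0.054 ] [0.5764 0.0012 0.016 ]
[328, 325, 26, 10, 199] [340.7, 329.6] [0.5798 0.0503 0.054 ] [0.6238 0.067  0.016 ]
[202, 326, 26, 9, 190] [214.7, 329.6] [ 0.6032 -0.1094  0.054 ] [ 0.6485 -0.1142  0.016 ]
[244, 327, 26, 9, 202] [256.2, 330.6] [ 0.5955 -0.0558  0.054 ] [ 0.6396 -0.0535  0.016 ]
[286, 327, 27, 9, 203] [299.3, 330.6] [ 0.5882 -0.0024  0.054 ] [0.6314 0.0069 0.016 ]
[255, 386, 165, 20, 1539] [335.2, 397.7] [0.6928 0.0722 0.054 ] [0.7839 0.1    0.016 ]
front: yaw 0.13854195821472357 x at y=-.035 0.5368432291777466 res 0.00026969781577221893
scene [287 115  10   2  19] [ 0.0607 -0.05    0.03  ]
scene [245 206  11   9  43] [ 0.5711 -0.1228  0.03  ]
scene [262 210  11   5  41] [ 0.5639 -0.0637  0.03  ]
scene [279 210  11   5  39] [ 0.5567 -0.0049  0.03  ]
scene [296 211  11   5  38] [0.5489 0.0534 0.03  ]
scene [261 223  12  10  56] [ 0.6342 -0.0517  0.03  ]
scene [279 224  11   9  56] [0.6257 0.0065 0.03  ]
scene [296 224  12  10  60] [0.6191 0.0614 0.03  ]
scene [244 227  11   6  42] [ 0.6472 -0.1118  0.03  ]
fuse [  41  145   66   22 1164] [ 73.6 155.4] [65.4 19.3] 2.7 [ 0.4108 -0.3287  0.0165]
fuse [  46  229   63   21 1013] [ 77.1 238.2] [62.3 17.8] 4.5 [ 0.529  -0.3269  0.0165]
fuse [ 42 264  59  26 900] [ 71.3 276.6] [59.2 16.3] 11.3 [ 0.5955 -0.3464  0.0165]
fuse [ 32 269  34  29 382] [ 48.5 283. ] [33. 28.] 0.0 [ 0.6191 -0.3982  0.0165]
```

```bash
python3 -c "
from h import *
to(.51,-.41,.25,np.pi/2)"
```

```text
to: rz 1.705 then dxyz [-0.3592  0.082  -0.0152] | now [ 0.428  -0.0508  0.2348] yaw -3.007 rp [ 3.141e+00 -1.000e-03]
```

Call:
shift_gripper:
  motion:
    - {"d": [0, 0, -0.015], "turn_vec": [0, 0, 0.145]}
    - {"turn_vec": [0, 0, 0.145]}
    - {"turn_vec": [0, 0, 0.145]}
    - {"turn_vec": [0, 0, 0.145]}
    - {"turn_vec": [0, 0, 0.145]}
    - {"turn_vec": [0, 0, 0.145]}
    - {"turn_vec": [0, 0, 0.145]}
    - {"turn_vec": [0, 0, 0.145]}
    - {"turn_vec": [0, 0, 0.145]}
    - {"turn_vec": [0, 0, 0.145]}

```text
time_s: 6.45
ee_pos: [0.4279, -0.0508, 0.2497]
eef_rot: [-3.14, -0.001, 1.82]
force: [0.2, 0.6, -0.3]
grip_width: 0.0936
grip_force: 0.0
```

Call:
shift_gripper:
  motion:
    - {"turn_vec": [0, 0, 0.1275]}
    - {"turn_vec": [0, 0, 0.1275]}
    - {"d": [-0.04, 0.01, 0]}
    - {"d": [-0.045, 0.01, 0]}
    - {"d": [-0.045, 0.01, 0]}
    - {"d": [-0.045, 0.01, 0]}
    - {"d": [-0.045, 0.01, 0]}
    - {"d": [-0.045, 0.01, 0]}
    - {"d": [-0.045, 0.01, 0]}
    - {"d": [-0.045, 0.01, 0]}

```text
time_s: 7.45
ee_pos: [0.508, -0.4079, 0.2491]
eef_rot: [-3.141, -0.001, 1.571]
force: [0.3, 0.8, -0.0]
grip_width: 0.0941
grip_force: 0.0
```

Call:
shift_gripper:
  motion:
    - {}
    - {}
    - {}

```text
time_s: 7.75
ee_pos: [0.5079, -0.4051, 0.25]
eef_rot: [-3.141, -0.001, 1.572]
force: [-0.5, 0.4, -0.3]
grip_width: 0.0941
grip_force: 0.0
```

```bash
cat > fuse.py <<'E'
from h import *
c=snap('wrist','fz%d.png'%round(sensors.get_obs()['time_s']*10))
hs=cv2.cvtColor(c['pixels'],cv2.COLOR_BGR2HSV)
m=cv2.inRange(hs,(0,0,60),(180,60,255)); cork=cv2.inRange(hs,(8,70,60),(28,255,255))
hull=np.zeros_like(m); k=max(cv2.findContours(cv2.morphologyEx(cork,cv2.MORPH_CLOSE,np.ones((9,9))),0,1)[0],key=cv2.contourArea)
cv2.drawContours(hull,[cv2.convexHull(k)],0,255,-1); hull=cv2.erode(hull,np.ones((7,7)))
m&=hull; m=cv2.morphologyEx(m,cv2.MORPH_OPEN,np.ones((5,5)))
for k in cv2.findContours(m,0,1)[0]:
    if cv2.contourArea(k)<600: continue
    cc,wh,an=cv2.minAreaRect(k); b=cv2.boxPoints((cc,wh,an)); i=np.argmax([np.linalg.norm(b[j]-b[(j+1)%4]) for j in range(2)])
    e1=(b[i]+b[(i+3)%4])/2; e2=(b[(i+1)%4]+b[(i+2)%4])/2
    p,q=onz(c,e1,.02,True),onz(c,e2,.02,True); d=q-p
    print('px',np.round(cc),np.round(wh),'ctr',np.round((p+q)/2,4)[:2],'len',round(np.linalg.norm(d),4),'ang from +y',round(np.arctan2(-d[0],d[1])if d[1]>0 else np.arctan2(d[0],-d[1]),3))
E
python3 fuse.py; ls pics
```

```text
px [351. 144.] [82. 20.] ctr [ 0.5943 -0.3481] len 0.1006 ang from +y 0.033
px [199. 129.] [83. 20.] ctr [ 0.4104 -0.3301] len 0.1022 ang from +y 0.007
px [298. 127.] [85. 21.] ctr [ 0.5291 -0.3291] len 0.1021 ang from +y 0.114
fz78.png
gapA.png
gapB.png
s_crop.png
scene0.png
side0.png
w1.png
w2.png
wrist0.png
```

View pics/fz78.png

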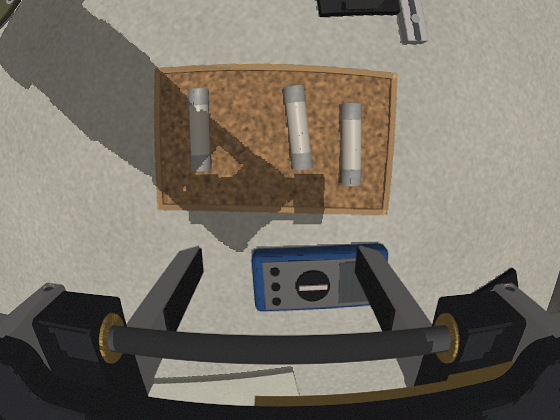

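The image shows three fuses at (199,130), (298,127) and (351,144), at nearly the measured angles. I'll take the right one first.

```bash
python3 -c "
from h import *
to(.5943,-.3481,.029,np.pi/2+.033)"
```

```text
to: rz -0.032 then dxyz [0.0539 0.0882 0.2216] | now [ 0.5079 -0.4049  0.2506] yaw 1.572 rp [ 3.142 -0.   ]
```

Call:
shift_gripper:
  motion:
    - {"turn_vec": [0, 0, -0.032]}
    - {"d": [0.027, 0.044, 0.0]}
    - {"d": [0.027, 0.044, 0.02]}
    - {"d": [0, 0, 0.05]}
    - {"d": [0, 0, 0.05]}
    - {"d": [0, 0, 0.04]}
    - {}
    - {}
  finger_gap: 0.042

```text
time_s: 8.6
ee_pos: [0.5889, -0.3525, 0.0942]
eef_rot: [3.141, 0.001, 1.604]
force: [0.4, -0.9, 1.5]
grip_width: 0.0425
grip_force: 0.0
```

```bash
python3 -c "
from h import *
to(.5943,-.3481,.029,np.pi/2+.033); c=snap('wrist','g1.png')"
```

```text
to: rz -0.0 then dxyz [0.0042 0.0056 0.0652] | now [ 0.5889 -0.3525  0.0942] yaw 1.604 rp [3.141e+00 1.000e-03]
```

View pics/g1.png

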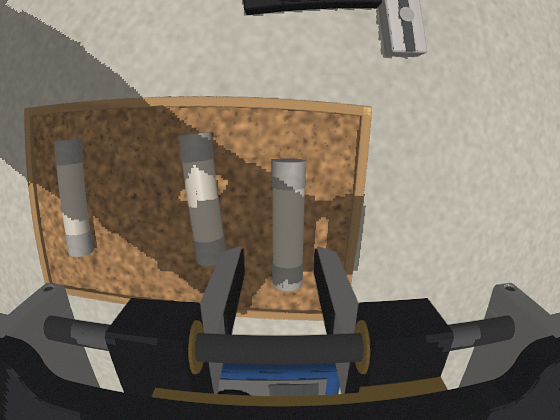

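The fuse lies between the open fingers (column 288). Descend, grip and lift.

Call:
shift_gripper:
  motion:
    - {"d": [0.0042, 0.0056, 0.025]}
    - {"d": [0, 0, 0.02]}
    - {"d": [0, 0, 0.02]}
    - {}
    - {}

```text
time_s: 9.15
ee_pos: [0.5947, -0.349, 0.0301]
eef_rot: [3.139, 0.002, 1.603]
force: [0.1, -0.8, 0.6]
grip_width: 0.0421
grip_force: 0.0
```

Call:
shift_gripper:
  motion:
    - {}
    - {}
    - {}
    - {}
    - {}
    - {}
  finger_gap: 0.015
  squeeze: 50

```text
time_s: 9.75
ee_pos: [0.5942, -0.3487, 0.0286]
eef_rot: [3.14, 0.001, 1.603]
force: [-0.9, 1.0, 6.4]
grip_width: 0.0227
grip_force: 50.0
```

Call:
shift_gripper:
  motion:
    - {"d": [0, 0, -0.03]}
    - {"d": [0, 0, -0.05]}
    - {"d": [0, 0, -0.045]}
    - {}
    - {}

```text
time_s: 10.25
ee_pos: [0.5939, -0.3485, 0.1531]
eef_rot: [3.14, 0.001, 1.603]
force: [0.2, -0.5, -2.1]
grip_width: 0.0225
grip_force: 50.0
```

```bash
python3 - <<'E'
from h import *
c=snap('wrist','h1.png'); to(.6009,-.1187,.13,.137)
E
```

```text
to: rz 1.466 then dxyz [ 0.0388 -0.2263  0.0214] | now [ 0.5934 -0.3482  0.1514] yaw 1.603 rp [-3.14e+00 -1.00e-03]
```

View pics/h1.png

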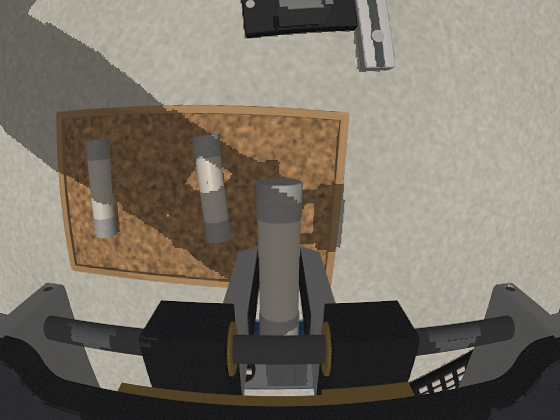

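```bash
cat > held.py <<'E'
from h import *
# offset of held fuse along tool x, from the visible (camera-side) end's edges: column through the fuse
c=snap('wrist'); o=sensors.get_obs(); T=R.from_euler('xyz',o['eef_rot']); 
for off in (-.005,0,.005): print(off,[np.round(proj(c,o['ee_pos']+T.apply([.05+off,0,.0125+h]),True),1).tolist() for h in (-.0125,.0125)])
E
python3 held.py
```

```text
-0.005 [[280.1, 196.1], [279.9, 186.3]]
0 [[280.1, 186.3], [279.9, 177.7]]
0.005 [[280.1, 176.4], [279.9, 169.1]]
```

Fuse held; its end sits where expected, so the along-axis offset is about 0. Turn and go over station 1.

Call:
shift_gripper:
  motion:
    - {"turn_vec": [0, 0, 0.1466]}
    - {"turn_vec": [0, 0, 0.1466]}
    - {"turn_vec": [0, 0, 0.1466]}
    - {"turn_vec": [0, 0, 0.1466]}
    - {"turn_vec": [0, 0, 0.1466]}
    - {"turn_vec": [0, 0, 0.1466]}
    - {"turn_vec": [0, 0, 0.1466]}
    - {"turn_vec": [0, 0, 0.1466]}
    - {"turn_vec": [0, 0, 0.1466]}
    - {"turn_vec": [0, 0, 0.1466]}

```text
time_s: 11.35
ee_pos: [0.5932, -0.3481, 0.1502]
eef_rot: [-3.139, 0.002, 0.131]
force: [-0.8, 0.3, -0.8]
grip_width: 0.0221
grip_force: 50.0
```

Call:
shift_gripper:
  motion:
    - {"d": [0.006, -0.035, 0]}
    - {"d": [0.0065, -0.038, 0]}
    - {"d": [0.0065, -0.038, 0]}
    - {"d": [0.0065, -0.038, 0]}
    - {"d": [0.0065, -0.038, 0]}
    - {"d": [0.0065, -0.038, 0]}
    - {}
    - {}
    - {}

```text
time_s: 12.25
ee_pos: [0.6009, -0.1211, 0.1514]
eef_rot: [-3.141, 0.001, 0.136]
force: [0.0, -0.3, -0.7]
grip_width: 0.0223
grip_force: 50.0
```

```bash
python3 - <<'E'
from h import *
c=snap('wrist','p1.png'); to(.6009,-.1187,.13,.137)
C=np.array([.5886,-.0295]);ex=np.array([np.cos(.137),np.sin(.137)]);ey=np.array([-ex[1],ex[0]])
im=c['pixels'].copy()
for s in (-.09,-.03,.03,.09):
  for x in (-.038,.038):
    for w in(-.015,.015):
      p=C+ex*x+ey*(s+w); q=proj(c,[*p,.054],True); cv2.circle(im,tuple(int(round(a)) for a in q),2,(0,0,255),-1)
for x in(-.052,.052):
  for s in (-.15,.15):
    q=proj(c,[*(C+ex*x+ey*s),.016],True); cv2.circle(im,tuple(int(round(a)) for a in q),3,(255,0,255),-1)
cv2.imwrite('pics/p1.png',im)
E
```

```text
to: rz -0.001 then dxyz [ 0.0003 -0.0026  0.0217] | now [ 0.601  -0.1213  0.1517] yaw 0.136 rp [-3.141e+00  1.000e-03]
```

View pics/p1.png

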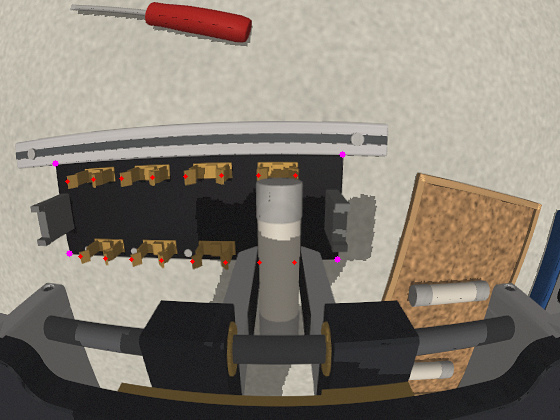

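The overlay matches the clips and the carrier corners, and the back edge sits flush on the rail. Insert fuse one.

Call:
shift_gripper:
  motion:
    - {"d": [0, -0.0026, 0.02]}
    - {"d": [0, 0, 0.025]}
    - {"d": [0, 0, 0.02]}
    - {"d": [0, 0, 0.005]}
    - {"d": [0, 0, 0.005]}
    - {"d": [0, 0, 0.005]}

```text
time_s: 12.9
ee_pos: [0.6013, -0.1183, 0.073]
eef_rot: [3.141, -0.001, 0.136]
force: [0.0, -0.9, -1.0]
grip_width: 0.0226
grip_force: 50.0
```

Call:
shift_gripper:
  motion:
    - {"d": [0, 0, 0.005]}
    - {"d": [0, 0, 0.005]}
    - {"d": [0, 0, 0.004]}
    - {"d": [0, 0, 0.003]}

```text
time_s: 13.3
ee_pos: [0.6024, -0.1184, 0.0576]
eef_rot: [3.139, -0.005, 0.137]
force: [1.3, -2.1, 5.4]
grip_width: 0.0225
grip_force: 50.0
```

Call:
shift_gripper:
  motion:
    - {"d": [0, 0, 0.003]}
    - {"d": [0, 0, 0.002]}
    - {}

```text
time_s: 13.6
ee_pos: [0.6009, -0.1181, 0.0502]
eef_rot: [3.141, -0.0, 0.137]
force: [1.1, -4.5, -2.6]
grip_width: 0.0228
grip_force: 50.0
```

Call:
shift_gripper:
  motion:
    - {"d": [0, 0, 0.002]}
    - {"d": [0, 0, 0.002]}
    - {}

```text
time_s: 13.9
ee_pos: [0.6011, -0.1181, 0.0481]
eef_rot: [3.141, -0.001, 0.137]
force: [-8.5, -2.5, 18.8]
grip_width: 0.0224
grip_force: 50.0
```

Call:
shift_gripper:
  motion:
    - {}
    - {}
    - {}
  finger_gap: 0.038

```text
time_s: 14.2
ee_pos: [0.6007, -0.1174, 0.0461]
eef_rot: [-3.141, 0.001, 0.137]
force: [-0.3, -0.2, 0.7]
grip_width: 0.0376
grip_force: 0.0
```

Call:
shift_gripper:
  motion:
    - {"d": [0, 0, -0.02]}
    - {"d": [0, 0, -0.04]}
    - {"d": [0, 0, -0.045]}
    - {"d": [0, 0, -0.045]}
    - {"d": [0, 0, -0.045]}
    - {}

```text
time_s: 14.8
ee_pos: [0.6025, -0.1179, 0.2479]
eef_rot: [3.138, -0.009, 0.137]
force: [-0.7, -0.2, -0.2]
grip_width: 0.0381
grip_force: 0.0
```

```bash
python3 - <<'E'
from h import *
c=snap('wrist','q1.png'); to(.5291,-.3291,.029,np.pi/2+.114)
E
```

```text
to: rz -1.548 then dxyz [-0.2018 -0.0961  0.2151] | now [ 0.6017 -0.1177  0.2441] yaw 0.137 rp [ 3.14  -0.005]
```

View pics/q1.png

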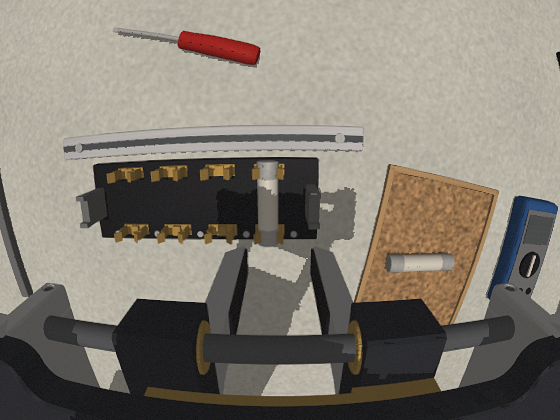

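Fuse one is seated in station 1. Rail contact looks less certain here, so I'll measure the gap between the carrier's back edge (row ~160) and the rail (row ~153).

```bash
python3 - <<'E'
from h import *
c=snap('wrist'); g=cv2.cvtColor(c['pixels'],cv2.COLOR_BGR2GRAY)
for u in (100,145,192,240,300,315): print(u,g[135:172,u].tolist())
for p in [[.645,-.03,.02],[.641,-.02,.016]]: print(proj(c,p,True))
E
```

```text
100 [179, 175, 178, 178, 179, 177, 130, 72, 75, 79, 75, 72, 132, 174, 176, 178, 176, 176, 179, 177, 135, 108, 186, 182, 182, 183, 194, 52, 17, 28, 30, 31, 34, 32, 35, 32, 37]
145 [176, 174, 152, 68, 77, 77, 78, 77, 69, 159, 184, 178, 178, 178, 176, 175, 170, 116, 107, 195, 186, 179, 179, 187, 119, 8, 29, 33, 38, 36, 37, 37, 34, 35, 34, 41, 36]
192 [77, 77, 79, 83, 78, 75, 144, 185, 179, 177, 179, 181, 179, 181, 164, 120, 185, 181, 175, 172, 174, 184, 132, 18, 35, 40, 38, 37, 38, 40, 38, 41, 39, 40, 36, 38, 35]
240 [80, 79, 86, 83, 81, 94, 179, 174, 181, 177, 178, 178, 174, 152, 154, 176, 176, 177, 180, 184, 164, 89, 18, 37, 40, 45, 41, 39, 42, 39, 43, 44, 42, 41, 41, 43, 42]
300 [82, 84, 82, 82, 85, 110, 179, 176, 178, 176, 178, 182, 171, 116, 153, 182, 180, 174, 176, 179, 151, 55, 23, 44, 42, 46, 43, 43, 41, 44, 47, 45, 40, 42, 44, 45, 41]
315 [84, 83, 84, 78, 89, 182, 179, 178, 179, 177, 179, 183, 177, 136, 118, 173, 187, 184, 183, 182, 155, 81, 23, 42, 45, 44, 45, 44, 43, 46, 42, 46, 45, 42, 41, 42, 43]
[210.87139476 145.42407453]
[203.18881284 147.57696726]
```

```bash
python3 - <<'E'
from h import *
c=snap('wrist'); 
for u,a,b in ((100,155.5,161.5),(145,152.5,159),(192,150,157),(240,148.5,155.7),(315,148.5,155.5)):
    p,q=onz(c,(u,a),.02,True),onz(c,(u,b),.016,True); n=np.array([np.cos(.137),np.sin(.137)]); print(u,p.round(4),q.round(4),'gap',round((p-q)[:2]@n,4))
i=cv2.cvtColor(cv2.imread('pics/p1.png'),cv2.COLOR_BGR2GRAY)
for u in (75,145,190,240,325): print(u,i[135:180,u].tolist())
E
```

```text
100 [0.6176 0.1196 0.02  ] [0.609  0.1216 0.016 ] gap 0.0083
145 [0.6268 0.0534 0.02  ] [0.6181 0.0546 0.016 ] gap 0.0085
192 [ 0.6357 -0.0076  0.02  ] [ 0.6268 -0.0074  0.016 ] gap 0.0089
240 [ 0.644  -0.0652  0.02  ] [ 0.6351 -0.0658  0.016 ] gap 0.0089
315 [ 0.656  -0.1521  0.02  ] [ 0.6475 -0.1539  0.016 ] gap 0.0087
75 [177, 187, 188, 183, 186, 187, 187, 185, 185, 181, 71, 77, 79, 82, 81, 79, 75, 126, 192, 187, 186, 187, 186, 186, 186, 188, 179, 162, 14, 31, 34, 36, 38, 29, 37, 34, 36, 32, 55, 84, 111, 110, 109, 105, 111]
145 [182, 186, 183, 135, 76, 80, 80, 82, 85, 85, 77, 111, 178, 191, 187, 185, 189, 187, 189, 187, 189, 184, 146, 75, 28, 36, 34, 36, 37, 37, 88, 144, 124, 142, 141, 143, 140, 141, 141, 143, 140, 141, 144, 143, 114]
190 [147, 81, 84, 84, 84, 83, 86, 85, 80, 141, 182, 186, 184, 185, 187, 185, 188, 188, 188, 178, 121, 76, 29, 32, 38, 39, 37, 37, 38, 37, 38, 36, 52, 91, 97, 112, 111, 111, 109, 111, 110, 112, 111, 110, 112]
240 [83, 86, 86, 84, 87, 89, 88, 85, 109, 192, 182, 180, 183, 181, 185, 185, 185, 188, 174, 115, 40, 35, 41, 42, 38, 40, 42, 40, 37, 40, 40, 44, 44, 44, 40, 38, 41, 40, 38, 41, 36, 41, 44, 40, 40]
325 [83, 88, 86, 85, 87, 87, 84, 82, 191, 186, 186, 186, 186, 187, 185, 187, 189, 188, 177, 127, 28, 38, 42, 44, 43, 45, 44, 45, 43, 44, 48, 45, 42, 43, 45, 44, 41, 42, 50, 44, 42, 43, 45, 44, 43]
```

The first fuse is in, but the carrier now stands about 8.7 mm off the rail, still parallel. I'll measure its position along the rail, then carry on and push it back again afterwards.

```bash
cat > cpose.py <<'E'
from h import *
# carrier from the wrist camera on the rail side: dark base blob
def cpose(c):
    g=cv2.cvtColor(c['pixels'],cv2.COLOR_BGR2GRAY)
    P=[]
    us=range(60,400)
    for u in us:
        col=g[110:200,u].astype(int)
        # carrier edge: first run of >=2 px under 60 preceded by bright
        idx=[v for v in range(1,60) if col[v]<62 and col[v+1]<62 and col[v-1]>62]
        if idx: P.append((u,110+idx[0]-.5))
    return P
E
python3 - <<'E'
from cpose import *
c=snap('wrist'); P=cpose(c)
W=np.array([onz(c,p,.016,True)[:2] for p in P]); n=np.array([np.cos(.137),np.sin(.137)]); t=np.array([-n[1],n[0]])
d=W@n; ok=abs(d-np.median(d))<.004
print('n',ok.sum(),'back edge d',np.median(d),'t range',(W@t)[ok].min(),(W@t)[ok].max(),'slope',np.polyfit((W@t)[ok],d[ok],1)[0], 'u',[P[i][0] for i in np.where(ok)[0][[0,-1]]])
g=cv2.cvtColor(c['pixels'],cv2.COLOR_BGR2GRAY)
print('right',g[165,310:330].tolist(),'left',g[175,85:110].tolist())
hs=cv2.cvtColor(c['pixels'],cv2.COLOR_BGR2HSV); m=cv2.inRange(hs,(12,110,50),(28,255,255)); m[:,330:]=0;m[250:]=0
m=cv2.morphologyEx(m,cv2.MORPH_CLOSE,np.ones((5,5)))
k,l,s,ce=cv2.connectedComponentsWithStats(m)
C=np.array([.5886,-.0295])
for i in range(1,k):
    if s[i][4]>60: print(s[i],ce[i].round(1))
for sh in (0,-.0087):
  for x in(-.038,.038):
    print([np.round([proj(c,[*(C+n*(x+sh)+t*(y+w)),.054],True)[0] for w in(-.015,.015)],0).tolist() for y in(-.09,-.03,.03,.09)])
  print('corner',[proj(c,[*(C+n*(.052+sh)+t*y),.016],True).round(1) for y in (-.15,.15)])
E
```

```text
n 228 back edge d 0.6206790114873525 t range -0.24517656879690683 0.05007581255477027 slope -0.0017766692463043548 u [92, 319]
right [44, 43, 41, 46, 43, 44, 42, 44, 45, 38, 79, 153, 179, 178, 174, 173, 175, 176, 176, 173] left [181, 182, 183, 183, 185, 184, 178, 55, 29, 31, 30, 34, 30, 37, 32, 35, 35, 34, 27, 60, 112, 100, 103, 104, 103]
[199 161  37  18 495] [217.4 168.4]
[252 161   9  17  93] [255.9 170. ]
[278 161   8  17 117] [281.7 168.9]
[149 163  38  17 493] [168.  170.1]
[104 165  38  16 444] [123.3 172. ]
[112 222  36  20 442] [131.  229.7]
[155 223  37  20 456] [174.  230.4]
[203 222  35  21 476] [220.8 230.5]
[254 223   8  20  98] [257.3 234. ]
[278 223   8  20 130] [281.7 232.6]
[[294.0, 267.0], [240.0, 214.0], [189.0, 165.0], [142.0, 120.0]]
[[295.0, 267.0], [239.0, 211.0], [185.0, 159.0], [135.0, 113.0]]
corner [array([331.3, 146.3]), array([ 97.1, 152.7])]
[[294.0, 267.0], [241.0, 215.0], [190.0, 166.0], [143.0, 121.0]]
[[295.0, 267.0], [239.0, 211.0], [185.0, 160.0], [136.0, 114.0]]
corner [array([331.1, 153.5]), array([ 97.6, 159.2])]
```

The carrier was knocked about 16 mm: -10 mm across and +12 mm along the rail, with its angle unchanged. Its new centre is about (0.577, -0.019). Next, fuse two.

Call:
shift_gripper:
  motion:
    - {"turn_vec": [0, 0, -0.148]}
    - {"turn_vec": [0, 0, -0.148]}
    - {"turn_vec": [0, 0, -0.148]}
    - {"turn_vec": [0, 0, -0.148]}
    - {"turn_vec": [0, 0, -0.148]}
    - {"turn_vec": [0, 0, -0.148]}
    - {"turn_vec": [0, 0, -0.148]}
    - {"turn_vec": [0, 0, -0.148]}
    - {"turn_vec": [0, 0, -0.148]}
    - {"turn_vec": [0, 0, -0.148]}
  finger_gap: 0.042

```text
time_s: 16.0
ee_pos: [0.6005, -0.1176, 0.2394]
eef_rot: [-3.139, -0.001, 1.623]
force: [0.7, -0.2, -0.3]
grip_width: 0.0419
grip_force: 0.0
```

Call:
shift_gripper:
  motion:
    - {"turn_vec": [0, 0, -0.068]}
    - {"d": [-0.04, -0.0192, 0]}
    - {"d": [-0.04, -0.0192, 0]}
    - {"d": [-0.04, -0.0192, 0]}
    - {"d": [-0.04, -0.0192, 0]}
    - {"d": [-0.04, -0.0192, 0]}
    - {"d": [0, 0, 0.045]}
    - {"d": [0, 0, 0.045]}
    - {"d": [0, 0, 0.04]}
    - {}

```text
time_s: 17.0
ee_pos: [0.5255, -0.3255, 0.1045]
eef_rot: [-3.133, -0.008, 1.685]
force: [-0.4, 0.5, -0.3]
grip_width: 0.0419
grip_force: 0.0
```

```bash
python3 -c "
from h import *
to(.5291,-.3291,.029,np.pi/2+.114)"; python3 fuse.py
```

```text
to: rz -0.0 then dxyz [-0.004   0.0032  0.0755] | now [ 0.5255 -0.3255  0.1045] yaw 1.685 rp [-3.133 -0.008]
px [339. 284.] [79. 28.] ctr [ 0.5816 -0.3713] len 0.0787 ang from +y 0.387
px [219. 283.] [27. 81.] ctr [ 0.4781 -0.3837] len 0.0811 ang from +y -0.166
px [286. 232.] [125.  31.] ctr [ 0.53   -0.3309] len 0.1063 ang from +y 0.121
px [144. 216.] [120.  29.] ctr [ 0.4095 -0.3318] len 0.1065 ang from +y -0.008
```

Fuse two confirmed at (0.530, -0.331). Grip it.

Call:
shift_gripper:
  motion:
    - {"d": [-0.005, 0.0036, 0.025]}
    - {"d": [0, 0, 0.03]}
    - {"d": [0, 0, 0.02]}
    - {}
    - {}

```text
time_s: 17.55
ee_pos: [0.5333, -0.3324, 0.0386]
eef_rot: [3.14, 0.001, 1.685]
force: [-0.6, -0.3, 0.1]
grip_width: 0.042
grip_force: 0.0
```

Call:
shift_gripper:
  motion:
    - {}
    - {}
    - {}
    - {}
    - {}
    - {}
  finger_gap: 0.015
  squeeze: 50

```text
time_s: 18.15
ee_pos: [0.5328, -0.3322, 0.0375]
eef_rot: [3.14, 0.001, 1.685]
force: [0.4, 0.4, 7.1]
grip_width: 0.0222
grip_force: 50.0
```

Call:
shift_gripper:
  motion:
    - {"d": [0, 0, -0.03]}
    - {"d": [0, 0, -0.05]}
    - {"d": [0, 0, -0.045]}
    - {}
    - {}

```text
time_s: 18.65
ee_pos: [0.5325, -0.332, 0.1621]
eef_rot: [3.141, 0.001, 1.685]
force: [0.4, -0.8, -2.5]
grip_width: 0.0224
grip_force: 50.0
```

```bash
python3 -c "
from h import *
to(.5808,-.0487,.15,.137)"
```

```text
to: rz 1.548 then dxyz [ 0.0865 -0.274   0.0121] | now [ 0.5325 -0.332   0.1621] yaw 1.685 rp [3.141e+00 1.000e-03]
```

The grip was 8 mm too high, because the arm hadn't settled. Set it down and regrip lower.

Call:
shift_gripper:
  motion:
    - {"d": [0, 0, 0.045]}
    - {"d": [0, 0, 0.045]}
    - {"d": [0, 0, 0.02]}
    - {"d": [0, 0, 0.012]}
    - {"d": [0, 0, 0.002]}
    - {}

```text
time_s: 19.25
ee_pos: [0.5321, -0.3318, 0.0367]
eef_rot: [-3.141, -0.001, 1.685]
force: [-0.4, 0.6, 0.1]
grip_width: 0.0224
grip_force: 50.0
```

Call:
shift_gripper:
  motion:
    - {}
    - {}
    - {"d": [0, 0, 0.004]}
    - {"d": [0, 0, 0.004]}
    - {}
    - {}
  finger_gap: 0.042

```text
time_s: 19.85
ee_pos: [0.5323, -0.3319, 0.0292]
eef_rot: [-3.141, -0.0, 1.685]
force: [-0.1, -0.3, -0.4]
grip_width: 0.0418
grip_force: 0.0
```

Call:
shift_gripper:
  motion:
    - {}
    - {}
    - {}
    - {}
    - {}
  finger_gap: 0.015
  squeeze: 50

```text
time_s: 20.35
ee_pos: [0.5324, -0.3319, 0.0295]
eef_rot: [3.141, 0.0, 1.685]
force: [0.1, -0.2, 1.6]
grip_width: 0.0225
grip_force: 50.0
```

Call:
shift_gripper:
  motion:
    - {"d": [0, 0, -0.03]}
    - {"d": [0, 0, -0.05]}
    - {"d": [0, 0, -0.045]}
    - {}
    - {}

```text
time_s: 20.85
ee_pos: [0.5325, -0.332, 0.1549]
eef_rot: [3.141, 0.001, 1.685]
force: [0.2, -0.0, -1.4]
grip_width: 0.0223
grip_force: 50.0
```

```bash
python3 -c "
from h import *
to(.5808,-.0487,.15,.137); c=snap('wrist','h2.png')"; python3 held.py
```

```text
to: rz 1.548 then dxyz [ 0.0865 -0.274   0.0049] | now [ 0.5325 -0.332   0.1549] yaw 1.685 rp [3.141e+00 1.000e-03]
-0.005 [[280.0, 196.2], [279.9, 186.4]]
0 [[280.0, 186.4], [279.9, 177.8]]
0.005 [[280.1, 176.6], [279.9, 169.2]]
```

View pics/h2.png

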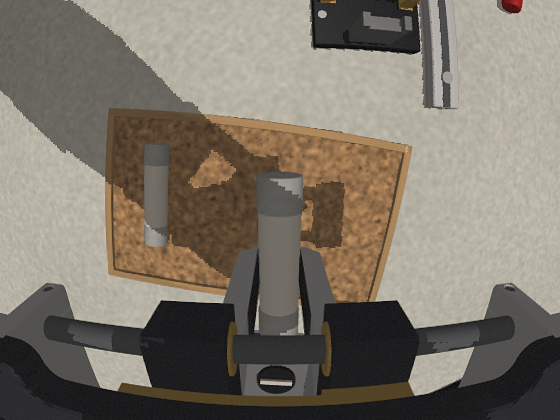

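Held straight, with the fuse end at row ~173, so its offset is about +3 mm along tool x. I'll compensate for that when moving to station 2.

Call:
shift_gripper:
  motion:
    - {"turn_vec": [0, 0, 0.148]}
    - {"turn_vec": [0, 0, 0.148]}
    - {"turn_vec": [0, 0, 0.148]}
    - {"turn_vec": [0, 0, 0.148]}
    - {"turn_vec": [0, 0, 0.148]}
    - {"turn_vec": [0, 0, 0.148]}
    - {"turn_vec": [0, 0, 0.148]}
    - {"turn_vec": [0, 0, 0.148]}
    - {"turn_vec": [0, 0, 0.148]}
    - {"turn_vec": [0, 0, 0.148]}

```text
time_s: 21.95
ee_pos: [0.5319, -0.3315, 0.1524]
eef_rot: [-3.139, 0.002, 0.199]
force: [0.1, 0.1, -1.3]
grip_width: 0.0225
grip_force: 50.0
```

Call:
shift_gripper:
  motion:
    - {"d": [0.011, -0.034, 0], "turn_vec": [0, 0, 0.068]}
    - {"d": [0.0118, -0.039, 0]}
    - {"d": [0.0118, -0.039, 0]}
    - {"d": [0.0118, -0.039, 0]}
    - {"d": [0.0118, -0.039, 0]}
    - {"d": [0.0118, -0.039, 0]}
    - {"d": [0.0118, -0.039, 0]}
    - {}
    - {}
    - {}

```text
time_s: 22.95
ee_pos: [0.5741, -0.0556, 0.1534]
eef_rot: [-3.141, 0.002, 0.136]
force: [0.1, 0.8, -0.4]
grip_width: 0.0224
grip_force: 50.0
```

```bash
python3 - <<'E'
from cpose import *
to(.5778,-.0491,.075,.137)
c=snap('wrist','p2.png'); P=cpose(c)
W=np.array([onz(c,p,.016,True)[:2] for p in P]); n=np.array([np.cos(.137),np.sin(.137)]); t=np.array([-n[1],n[0]])
d=W@n; ok=abs(d-np.median(d))<.004
print('n',ok.sum(),'d',np.median(d),'t range',(W@t)[ok].min(),(W@t)[ok].max(),'slope',np.polyfit((W@t)[ok],d[ok],1)[0])
o=sensors.get_obs()
for off in (-.003,0,.003): print([np.round(proj(c,o['ee_pos']+R.from_euler('xyz',o['eef_rot']).apply([.05+off,0,.0125+h]),True),1).tolist() for h in (-.0125,.0125)])
g=cv2.cvtColor(c['pixels'],cv2.COLOR_BGR2GRAY); print(g[160:215,280].tolist())
E
```

```text
to: rz -0.001 then dxyz [ 0.0045 -0.0059  0.0784] | now [ 0.5741 -0.0556  0.1534] yaw 0.136 rp [-3.141e+00  2.000e-03]
n 301 d 0.6207203060417652 t range -0.2459151422162804 0.05131287285790178 slope -0.004112327727263015
[[280.5, 190.0], [280.3, 180.9]]
[[280.6, 184.1], [280.3, 175.8]]
[[280.6, 178.2], [280.3, 170.6]]
[165, 166, 154, 168, 159, 78, 84, 85, 81, 23, 19, 60, 92, 90, 92, 94, 93, 91, 116, 163, 177, 177, 176, 175, 176, 177, 176, 178, 176, 177, 180, 180, 180, 179, 177, 174, 174, 172, 173, 172, 173, 172, 174, 177, 178, 174, 175, 176, 173, 175, 177, 175, 172, 171, 172]
```

Carrier pose unchanged. Insert.

Call:
shift_gripper:
  motion:
    - {"d": [0.0045, -0.0059, 0.01]}
    - {"d": [0, 0, 0.03]}
    - {"d": [0, 0, 0.025]}
    - {"d": [0, 0, 0.01]}
    - {"d": [0, 0, 0.005]}
    - {"d": [0, 0, 0.005]}
    - {"d": [0, 0, 0.005]}
    - {"d": [0, 0, 0.005]}

```text
time_s: 23.8
ee_pos: [0.5804, -0.049, 0.0627]
eef_rot: [3.14, -0.007, 0.137]
force: [-0.3, -0.0, 15.0]
grip_width: 0.0226
grip_force: 50.0
```

Call:
shift_gripper:
  motion:
    - {"d": [0, 0, 0.004]}
    - {"d": [0, 0, 0.003]}
    - {"d": [0, 0, 0.002]}
    - {}

```text
time_s: 24.2
ee_pos: [0.5782, -0.0487, 0.0503]
eef_rot: [3.141, -0.0, 0.137]
force: [2.2, -2.9, -3.0]
grip_width: 0.0224
grip_force: 50.0
```

Call:
shift_gripper:
  motion:
    - {"d": [0, 0, 0.002]}
    - {"d": [0, 0, 0.002]}
    - {}

```text
time_s: 24.5
ee_pos: [0.5785, -0.0487, 0.0487]
eef_rot: [3.141, -0.001, 0.137]
force: [-11.3, -1.7, 25.6]
grip_width: 0.0225
grip_force: 50.0
```

Call:
shift_gripper:
  motion:
    - {}
    - {}
    - {}
  finger_gap: 0.038

```text
time_s: 24.8
ee_pos: [0.578, -0.0483, 0.0462]
eef_rot: [-3.141, 0.0, 0.137]
force: [0.0, 0.0, -0.8]
grip_width: 0.0377
grip_force: 0.0
```

Call:
shift_gripper:
  motion:
    - {"d": [0, 0, -0.02]}
    - {"d": [0, 0, -0.04]}
    - {"d": [0, 0, -0.045]}
    - {"d": [0, 0, -0.045]}
    - {"d": [0, 0, -0.045]}
    - {}
    - {}
    - {}

```text
time_s: 25.6
ee_pos: [0.5777, -0.0483, 0.2397]
eef_rot: [-3.141, 0.002, 0.137]
force: [-0.3, 0.2, -0.5]
grip_width: 0.0377
grip_force: 0.0
```

```bash
python3 - <<'E'
from h import *
c=snap('wrist','q2.png'); to(.4097,-.331,.11,np.pi/2)
E
```

```text
to: rz -1.434 then dxyz [-0.2826 -0.168   0.1296] | now [ 0.5777 -0.0484  0.2396] yaw 0.137 rp [-3.141e+00  3.000e-03]
```

Call:
shift_gripper:
  motion:
    - {"turn_vec": [0, 0, -0.1434]}
    - {"turn_vec": [0, 0, -0.1434]}
    - {"turn_vec": [0, 0, -0.1434]}
    - {"turn_vec": [0, 0, -0.1434]}
    - {"turn_vec": [0, 0, -0.1434]}
    - {"turn_vec": [0, 0, -0.1434]}
    - {"turn_vec": [0, 0, -0.1434]}
    - {"turn_vec": [0, 0, -0.1434]}
    - {"turn_vec": [0, 0, -0.1434]}
    - {"turn_vec": [0, 0, -0.1434]}
  finger_gap: 0.042

```text
time_s: 26.65
ee_pos: [0.5778, -0.0484, 0.2398]
eef_rot: [-3.139, -0.0, 1.577]
force: [-0.8, -0.1, -1.0]
grip_width: 0.0421
grip_force: 0.0
```

Call:
shift_gripper:
  motion:
    - {"d": [-0.04, -0.024, 0]}
    - {"d": [-0.04, -0.024, 0]}
    - {"d": [-0.04, -0.024, 0]}
    - {"d": [-0.04, -0.024, 0]}
    - {"d": [-0.04, -0.024, 0]}
    - {"d": [-0.04, -0.024, 0]}
    - {"d": [-0.0426, -0.024, 0]}
    - {"d": [0, 0, 0.045]}
    - {"d": [0, 0, 0.045]}
    - {"d": [0, 0, 0.04]}

```text
time_s: 27.65
ee_pos: [0.409, -0.3307, 0.1083]
eef_rot: [-3.14, -0.002, 1.57]
force: [0.9, -0.0, -0.0]
grip_width: 0.0422
grip_force: 0.0
```

Call:
shift_gripper:
  motion:
    - {}
    - {}
    - {}

```text
time_s: 27.95
ee_pos: [0.4109, -0.3316, 0.1134]
eef_rot: [3.14, 0.002, 1.571]
force: [0.7, -0.8, 0.8]
grip_width: 0.0423
grip_force: 0.0
```

```bash
python3 fuse.py;python3 -c "
from h import *
to(.4097,-.331,.029,np.pi/2)"
```

```text
px [338. 281.] [76. 25.] ctr [ 0.4639 -0.3871] len 0.0792 ang from +y 0.307
px [225. 268.] [21. 50.] ctr [ 0.3632 -0.373 ] len 0.0489 ang from +y -0.308
px [278. 220.] [123.  30.] ctr [ 0.4095 -0.3317] len 0.1063 ang from +y 0.0
to: rz 0.0 then dxyz [ 0.0006 -0.0012  0.0844] | now [ 0.4109 -0.3316  0.1134] yaw 1.571 rp [3.139e+00 2.000e-03]
```

Call:
shift_gripper:
  motion:
    - {"d": [0.001, -0.0014, 0.03]}
    - {"d": [0, 0, 0.03]}
    - {"d": [0, 0, 0.024]}
    - {}
    - {}
    - {}

```text
time_s: 28.6
ee_pos: [0.4093, -0.3304, 0.0286]
eef_rot: [3.14, 0.001, 1.571]
force: [0.1, 1.2, -0.9]
grip_width: 0.042
grip_force: 0.0
```

Call:
shift_gripper:
  motion:
    - {}
    - {}
    - {}
    - {}
    - {}
    - {}
  finger_gap: 0.015
  squeeze: 50

```text
time_s: 29.2
ee_pos: [0.4089, -0.3301, 0.0276]
eef_rot: [3.141, 0.0, 1.571]
force: [-0.1, -0.1, 3.9]
grip_width: 0.0223
grip_force: 50.0
```

Call:
shift_gripper:
  motion:
    - {"d": [0, 0, -0.03]}
    - {"d": [0, 0, -0.05]}
    - {"d": [0, 0, -0.045]}
    - {}
    - {}
    - {}

```text
time_s: 29.8
ee_pos: [0.4082, -0.3295, 0.1507]
eef_rot: [-3.14, -0.002, 1.571]
force: [0.1, -0.4, -1.5]
grip_width: 0.0226
grip_force: 50.0
```

```bash
python3 - <<'E'
from h import *
to(.5726,.0107,.15,.137)
c=snap('wrist','h3.png'); o=sensors.get_obs()
for off in (-.003,0,.003): print([np.round(proj(c,o['ee_pos']+R.from_euler('xyz',o['eef_rot']).apply([.05+off,0,.0125+h]),True),1).tolist() for h in (-.0125,.0125)])
g=cv2.cvtColor(c['pixels'],cv2.COLOR_BGR2GRAY); print(g[160:215,280].tolist())
E
```

```text
to: rz 1.434 then dxyz [ 0.2094 -0.3146  0.0007] | now [ 0.4082 -0.3295  0.1507] yaw 1.571 rp [-3.14e+00 -2.00e-03]
[[280.5, 192.6], [280.3, 183.2]]
[[280.5, 186.7], [280.3, 178.1]]
[[280.5, 180.8], [280.3, 172.9]]
[121, 116, 118, 115, 120, 125, 125, 123, 119, 115, 111, 109, 106, 106, 94, 58, 63, 65, 70, 73, 76, 77, 76, 77, 79, 78, 74, 114, 117, 89, 86, 86, 89, 85, 86, 89, 86, 88, 88, 89, 89, 89, 89, 88, 85, 85, 87, 85, 86, 86, 86, 86, 87, 88, 87]
```

Call:
shift_gripper:
  motion:
    - {"turn_vec": [0, 0, 0.1434]}
    - {"turn_vec": [0, 0, 0.1434]}
    - {"turn_vec": [0, 0, 0.1434]}
    - {"turn_vec": [0, 0, 0.1434]}
    - {"turn_vec": [0, 0, 0.1434]}
    - {"turn_vec": [0, 0, 0.1434]}
    - {"turn_vec": [0, 0, 0.1434]}
    - {"turn_vec": [0, 0, 0.1434]}
    - {"turn_vec": [0, 0, 0.1434]}
    - {"turn_vec": [0, 0, 0.1434]}

```text
time_s: 30.85
ee_pos: [0.4083, -0.3297, 0.1508]
eef_rot: [-3.14, 0.002, 0.131]
force: [-0.4, 0.7, -0.9]
grip_width: 0.0224
grip_force: 50.0
```

Call:
shift_gripper:
  motion:
    - {"d": [0.022, -0.034, 0]}
    - {"d": [0.0232, -0.035, 0]}
    - {"d": [0.0232, -0.035, 0]}
    - {"d": [0.0232, -0.035, 0]}
    - {"d": [0.0232, -0.035, 0]}
    - {"d": [0.0232, -0.035, 0]}
    - {"d": [0.0232, -0.035, 0]}
    - {"d": [0.0232, -0.035, 0]}
    - {"d": [0.0232, -0.035, 0]}
    - {}

```text
time_s: 31.85
ee_pos: [0.5722, 0.0132, 0.1505]
eef_rot: [-3.141, 0.002, 0.141]
force: [-0.0, -0.9, -1.2]
grip_width: 0.0227
grip_force: 50.0
```

Call:
shift_gripper:
  motion:
    - {}
    - {}

```text
time_s: 32.05
ee_pos: [0.571, 0.0086, 0.1514]
eef_rot: [-3.141, 0.002, 0.136]
force: [-0.0, 0.4, -0.8]
grip_width: 0.0227
grip_force: 50.0
```

```bash
python3 - <<'E'
from cpose import *
to(.5706,.0104,.0485,.137)
c=snap('wrist','p3.png'); P=cpose(c)
W=np.array([onz(c,p,.016,True)[:2] for p in P]); n=np.array([np.cos(.137),np.sin(.137)]); t=np.array([-n[1],n[0]])
d=W@n; ok=abs(d-np.median(d))<.004
print('n',ok.sum(),'d',np.median(d),'t range',(W@t)[ok].min(),(W@t)[ok].max(),'slope',np.polyfit((W@t)[ok],d[ok],1)[0])
E
```

```text
to: rz -0.001 then dxyz [-0.0002 -0.0018  0.1029] | now [0.571  0.0086 0.1514] yaw 0.136 rp [-3.141e+00  2.000e-03]
n 247 d 0.620620247679987 t range -0.18242779898791034 0.05178022200601347 slope -0.002605273981176664
```

Call:
shift_gripper:
  motion:
    - {"d": [0, -0.0018, 0.01]}
    - {"d": [0, 0, 0.03]}
    - {"d": [0, 0, 0.025]}
    - {"d": [0, 0, 0.01]}
    - {"d": [0, 0, 0.005]}
    - {"d": [0, 0, 0.005]}
    - {"d": [0, 0, 0.005]}
    - {"d": [0, 0, 0.005]}

```text
time_s: 32.9
ee_pos: [0.5736, 0.0108, 0.0607]
eef_rot: [3.14, -0.007, 0.137]
force: [0.2, -0.5, 13.9]
grip_width: 0.0223
grip_force: 50.0
```

Call:
shift_gripper:
  motion:
    - {"d": [0, 0, 0.004]}
    - {"d": [0, 0, 0.003]}
    - {"d": [0, 0, 0.002]}
    - {"d": [0, 0, 0.002]}
    - {}

```text
time_s: 33.4
ee_pos: [0.5716, 0.0109, 0.047]
eef_rot: [3.141, -0.0, 0.137]
force: [-2.1, -3.4, 6.6]
grip_width: 0.0223
grip_force: 50.0
```

Call:
shift_gripper:
  motion:
    - {"d": [0, 0, 0.002]}
    - {"d": [0, 0, 0.001]}
    - {}

```text
time_s: 33.7
ee_pos: [0.5718, 0.0109, 0.0467]
eef_rot: [3.141, -0.001, 0.137]
force: [-18.4, -3.6, 40.1]
grip_width: 0.0225
grip_force: 50.0
```

Call:
shift_gripper:
  motion:
    - {}
    - {}
    - {}
  finger_gap: 0.038

```text
time_s: 34.0
ee_pos: [0.5712, 0.0112, 0.0431]
eef_rot: [-3.141, 0.0, 0.137]
force: [-0.6, 0.1, 0.4]
grip_width: 0.0377
grip_force: 0.0
```

Call:
shift_gripper:
  motion:
    - {"d": [0, 0, -0.02]}
    - {"d": [0, 0, -0.04]}
    - {"d": [0, 0, -0.045]}
    - {"d": [0, 0, -0.045]}
    - {"d": [0, 0, -0.045]}
    - {}
    - {}
    - {}

```text
time_s: 34.8
ee_pos: [0.5708, 0.0112, 0.2367]
eef_rot: [-3.141, 0.003, 0.137]
force: [-0.7, -0.4, 0.2]
grip_width: 0.0382
grip_force: 0.0
```

```bash
python3 - <<'E'
from cpose import *
c=snap('wrist','q3.png'); P=cpose(c)
W=np.array([onz(c,p,.016,True)[:2] for p in P]); n=np.array([np.cos(.137),np.sin(.137)]); t=np.array([-n[1],n[0]])
d=W@n; ok=abs(d-np.median(d))<.004; D=np.median(d); tt=((W@t)[ok].min()+(W@t)[ok].max())/2
print('n',ok.sum(),'d',D,'t range',(W@t)[ok].min(),(W@t)[ok].max())
C=(D-.052)*n+tt*t; print('C',C); im=c['pixels'].copy()
for s in (-.09,-.03,.03,.09):
  for x in(-.05,.05):
    for w,z in((-.0125,.036),(.0125,.036),(0,.0485)):
      q=proj(c,[*(C+n*x+t*(s+w)),z],True); cv2.circle(im,tuple(int(round(a)) for a in q),1,(0,0,255),-1)
cv2.imwrite('pics/q3o.png',cv2.resize(im[110:290,40:360],(800,450),interpolation=cv2.INTER_NEAREST))
to(*(C-n*.09),.03,.137-np.pi)
E
```

```text
n 219 d 0.6206348745199448 t range -0.21217967987663366 0.05085663685052763
C [ 0.57432295 -0.00224622]
to: rz 3.141 then dxyz [ 0.0884 -0.0138  0.2066] | now [0.5708 0.0112 0.2366] yaw 0.137 rp [-3.141e+00  3.000e-03]
```

View pics/q3o.png

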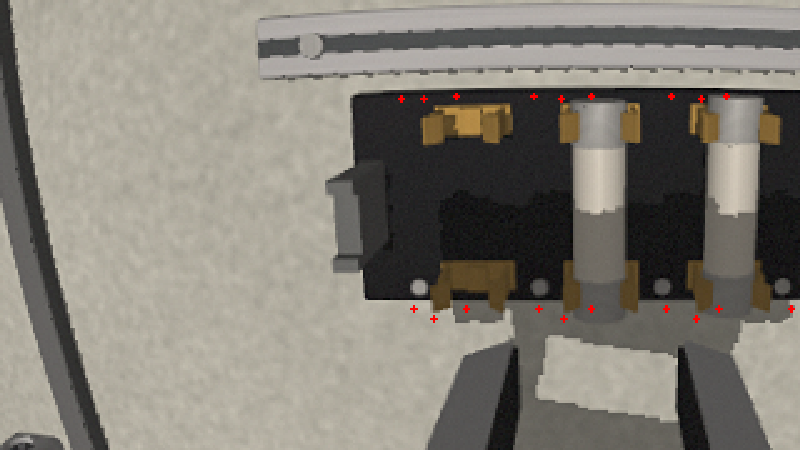

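All three fuses sit seated in their clips; the red dots are shifted only because the right end was cropped from the measurement. Now push the carrier back to the rail with the open fingers.

Call:
shift_gripper:
  motion:
    - {"d": [-0.04, 0.015, 0]}
    - {"d": [-0.0404, 0.0154, 0]}
    - {"d": [0, 0, 0.03]}
    - {"d": [0, 0, 0.045]}
    - {"d": [0, 0, 0.045]}
    - {"d": [0, 0, 0.045]}
    - {"d": [0, 0, 0.03]}
    - {"d": [0, 0, 0.011]}
    - {}
    - {}
  finger_gap: 0.094

```text
time_s: 35.85
ee_pos: [0.4964, -0.03, 0.0334]
eef_rot: [3.141, -0.001, 0.137]
force: [-0.4, -0.1, 0.5]
grip_width: 0.0941
grip_force: 0.0
```

Call:
shift_gripper:
  motion:
    - {"d": [0.005, 0, 0]}
    - {"d": [0.007, 0, 0]}
    - {"d": [0.006, 0, 0]}
    - {"d": [0.005, 0, 0]}
    - {}

```text
time_s: 36.35
ee_pos: [0.5183, -0.0268, 0.0325]
eef_rot: [-3.141, 0.002, 0.137]
force: [-6.8, -0.4, 5.1]
grip_width: 0.0936
grip_force: 3.4
```

Call:
shift_gripper:
  motion:
    - {"d": [0.003, 0, 0]}
    - {"d": [0.002, 0, 0]}
    - {"d": [0.001, 0, 0]}

```text
time_s: 36.65
ee_pos: [0.5232, -0.0261, 0.0324]
eef_rot: [-3.141, 0.005, 0.137]
force: [-16.7, -1.8, 13.4]
grip_width: 0.0941
grip_force: 8.3
```

Call:
shift_gripper:
  motion:
    - {"d": [0.002, 0, 0]}
    - {"d": [0.001, 0, 0]}

```text
time_s: 36.85
ee_pos: [0.5261, -0.0257, 0.0324]
eef_rot: [-3.141, 0.005, 0.137]
force: [-17.0, -2.0, 12.1]
grip_width: 0.0943
grip_force: 8.2
```

Call:
shift_gripper:
  motion:
    - {"d": [0.002, 0, 0]}
    - {"d": [0.001, 0, 0]}

```text
time_s: 37.05
ee_pos: [0.5268, -0.0256, 0.0322]
eef_rot: [-3.141, 0.011, 0.137]
force: [-38.5, -6.2, 30.7]
grip_width: 0.094
grip_force: 19.6
```

Call:
shift_gripper:
  motion:
    - {"d": [-0.006, 0, 0]}
    - {"d": [-0.012, 0, 0]}
    - {"d": [-0.02, 0, -0.02]}
    - {"d": [0, 0, -0.045]}
    - {"d": [0, 0, -0.045]}
    - {"d": [0, 0, -0.045]}
    - {"d": [0.03, 0, -0.045]}
    - {"d": [0.045, 0, 0]}
    - {"d": [0.03, 0, 0]}
    - {}

```text
time_s: 38.05
ee_pos: [0.5968, -0.0158, 0.2282]
eef_rot: [-3.141, 0.0, 0.137]
force: [-0.8, -0.0, -0.5]
grip_width: 0.0941
grip_force: 0.0
```

```bash
cat > gap.py <<'E'
from cpose import *
c=snap('wrist','gap.png'); P=cpose(c); g=cv2.cvtColor(c['pixels'],cv2.COLOR_BGR2GRAY)
n=np.array([np.cos(.137),np.sin(.137)]); t=np.array([-n[1],n[0]])
W=np.array([onz(c,p,.016,True)[:2] for p in P]); d=W@n; ok=abs(d-np.median(d))<.004
print('n',ok.sum(),'d',np.median(d),'t range',(W@t)[ok].min(),(W@t)[ok].max(),'slope',np.polyfit((W@t)[ok],d[ok],1)[0])
for i in np.where(ok)[0][::40]:
    u,v=P[i]; v=int(v+.5); print(u,v,g[v-30:v+3,u].tolist())
E
python3 gap.py
```

```text
n 233 d 0.6295741749734178 t range -0.24020052214310114 0.05068726024902703 slope -0.001412786347641233
156 160 [167, 168, 173, 177, 129, 143, 167, 170, 167, 168, 168, 168, 167, 173, 94, 71, 75, 75, 74, 75, 97, 149, 168, 169, 168, 170, 167, 171, 170, 137, 32, 26, 28]
196 159 [166, 172, 176, 108, 157, 168, 169, 168, 169, 171, 168, 166, 173, 111, 75, 76, 76, 76, 75, 74, 106, 174, 172, 169, 168, 169, 170, 169, 157, 81, 28, 31, 37]
236 158 [162, 164, 159, 116, 165, 170, 169, 170, 172, 170, 165, 166, 175, 88, 74, 78, 76, 77, 73, 84, 139, 173, 169, 167, 169, 169, 169, 167, 161, 100, 27, 31, 31]
277 157 [173, 171, 172, 130, 143, 165, 169, 171, 171, 169, 168, 164, 168, 158, 68, 79, 77, 80, 80, 79, 77, 153, 172, 167, 168, 167, 168, 168, 171, 158, 35, 29, 35]
324 158 [174, 173, 167, 96, 158, 166, 169, 169, 167, 169, 163, 170, 145, 86, 76, 77, 75, 77, 79, 90, 154, 167, 164, 165, 165, 167, 168, 169, 159, 102, 26, 34, 36]
367 159 [167, 163, 164, 122, 136, 165, 163, 165, 163, 163, 166, 165, 141, 77, 74, 74, 73, 76, 77, 70, 147, 165, 161, 162, 163, 162, 164, 167, 156, 100, 17, 35, 74]
```

The carrier is flush on the rail again: the rail's inner edge adjoins it at every column checked. Now locate the guard.

Call:
shift_gripper:
  motion:
    - {"d": [-0.012, -0.04, -0.02]}
    - {"d": [-0.012, -0.0475, 0]}
    - {"d": [-0.012, -0.0475, 0]}
    - {"d": [-0.012, -0.0475, 0]}
    - {"d": [-0.012, -0.0475, 0]}
    - {"d": [-0.012, -0.0475, 0]}
    - {"d": [-0.012, -0.0475, 0]}
    - {"d": [-0.013, -0.0475, 0]}
    - {}
    - {}

```text
time_s: 39.1
ee_pos: [0.447, 0.3396, 0.2491]
eef_rot: [3.141, -0.0, 0.139]
force: [0.2, -0.6, -0.0]
grip_width: 0.0941
grip_force: 0.0
```

```bash
cat > guard.py <<'E'
from h import *
import sys
c=snap('wrist','guard.png'); hs=cv2.cvtColor(c['pixels'],cv2.COLOR_BGR2HSV)
m=cv2.inRange(hs,(0,0,25),(180,80,125)); m[270:]=0
m=cv2.morphologyEx(m,cv2.MORPH_OPEN,np.ones((5,5)))
for k in cv2.findContours(m,0,1)[0]:
    if cv2.contourArea(k)<500: continue
    p=np.array([onz(c,q[0],.016,True)[:2]*1000 for q in k.astype(float)],np.float32)
    (cx,cy),wh,an=cv2.minAreaRect(p); b=cv2.boxPoints(((cx,cy),wh,an))
    x,y,w,h=cv2.boundingRect(k); print('px',x,y,w,h,'ctr',round(cx,1),round(cy,1),'wh',np.round(wh,1),'an',round(an,2))
E
python3 guard.py
```

```text
px 23 232 41 38 ctr 297.5 707.9 wh [ 61.6 101.9] an 18.75
px 452 109 32 36 ctr 570.0 101.9 wh [47.5 52.1] an 10.75
px 447 71 113 30 ctr 647.2 35.3 wh [  9.3 224.3] an 7.93
px 125 60 25 46 ctr 560.1 536.7 wh [58.5 34.6] an 7.74
px 221 14 136 256 ctr 497.2 339.6 wh [333.3 171.7] an 11.53
px 67 0 20 36 ctr 658.5 651.5 wh [63.  30.5] an 17.99
```

```bash
python3 - <<'E'
from h import *
c=snap('wrist'); g=cv2.cvtColor(c['pixels'],cv2.COLOR_BGR2GRAY)
print([np.round(proj(c,p,True)).tolist() for p in ([.366,.309,.016],[.516,.341,.016],[.666,.373,.016])])
for v in range(5,290,12):
    r=g[v].astype(int); 
    e=[u for u in range(150,400) if abs(r[u+1]-r[u-1])>22]
    out=[];a=None
    for u in e:
        if a is None or u-a>2: out.append(u)
        a=u
    print(v,[(u,int(np.median(r[u+2:u+6]))) for u in out])
E
```

```text
[[293.0, 252.0], [285.0, 132.0], [276.0, 10.0]]
5 []
17 [(262, 98), (279, 139)]
29 [(263, 97), (279, 142)]
41 [(264, 96), (280, 135)]
53 [(265, 94), (283, 145)]
65 [(161, 20), (168, 148), (267, 94), (283, 145)]
77 [(160, 20), (168, 141), (268, 94), (284, 148)]
89 [(161, 18), (168, 146), (269, 94), (285, 147)]
101 [(161, 12), (168, 141), (270, 91), (288, 146)]
113 [(161, 18), (168, 135), (271, 92), (289, 144)]
125 [(168, 140), (272, 89), (288, 142)]
137 [(274, 90), (290, 149)]
149 [(275, 90), (291, 149)]
161 [(276, 90), (292, 147)]
173 [(277, 86), (293, 147)]
185 [(225, 83), (238, 114), (242, 75), (248, 149), (278, 87), (295, 145), (306, 139), (325, 135), (330, 77), (335, 143), (340, 110), (349, 146)]
197 [(219, 81), (280, 49), (296, 82), (355, 150)]
209 [(221, 82), (281, 49), (297, 86), (318, 76), (355, 143)]
221 [(222, 85), (282, 49), (298, 82), (355, 150)]
233 [(222, 81), (283, 49), (299, 84), (354, 148)]
245 [(254, 84), (270, 97), (285, 50), (300, 108), (335, 82), (349, 147)]
257 [(173, 70), (193, 17), (201, 145), (261, 78), (277, 141), (285, 80), (290, 73), (300, 148), (340, 82), (353, 45), (363, 71), (383, 152)]
269 [(164, 69), (186, 20), (202, 143), (270, 81), (283, 143), (313, 82), (354, 19), (371, 70), (392, 153)]
281 [(155, 69), (179, 17), (198, 148), (277, 84), (358, 17), (377, 69)]
```

```bash
python3 - <<'E'
from h import *
c=snap('wrist'); g=cv2.cvtColor(c['pixels'],cv2.COLOR_BGR2GRAY)
L=[(29,263,279.5),(65,267,283),(89,269,285.5),(113,271,288.5),(137,274,290),(161,276,292),(185,278.5,295),(209,281,297),(233,283.5,299)]
P=np.array([(onz(c,(l,v),.016,True)+onz(c,(r,v),.016,True))[:2]/2 for v,l,r in L]); print([round(np.linalg.norm(onz(c,(l,v),.016,True)-onz(c,(r,v),.016,True)),4) for v,l,r in L])
k=np.polyfit(P[:,0],P[:,1],1); print('yaw',np.arctan(k[0]),'y=',k,'res',np.std(P[:,1]-np.polyval(k,P[:,0])))
print('top',g[4:18,270].tolist(),'bot',g[238:264,292].tolist(),g[238:264,295].tolist())
for u,v in ((270,11),(293,248),(293,251)): print(u,v,onz(c,(u,v),.016,True).round(4),onz(c,(u,v),0,True).round(4))
E
```

```text
[np.float64(0.0196), np.float64(0.0189), np.float64(0.0195), np.float64(0.0208), np.float64(0.0191), np.float64(0.0193), np.float64(0.0203), np.float64(0.02), np.float64(0.0198)]
yaw 0.23407569397896633 y= [0.23844663 0.22188508] res 0.0001965910370613194
top [136, 137, 139, 144, 148, 147, 142, 137, 136, 139, 145, 90, 95, 96] bot [48, 48, 48, 50, 47, 50, 48, 47, 50, 51, 50, 48, 50, 49, 49, 49, 81, 85, 83, 80, 120, 145, 145, 143, 145, 143] [47, 50, 50, 50, 49, 50, 48, 52, 50, 49, 50, 50, 49, 48, 46, 80, 86, 87, 84, 72, 142, 145, 144, 145, 146, 146]
270 11 [0.664  0.3793 0.016 ] [0.6696 0.3805 0.    ]
293 248 [0.3716 0.3098 0.016 ] [0.3652 0.3081 0.    ]
293 251 [0.3674 0.3091 0.016 ] [0.3608 0.3075 0.    ]
```

```bash
python3 -c "
from h import *
to(.512,.344,.028,.234)"
```

```text
to: rz -0.099 then dxyz [0.0634 0.0092 0.2212] | now [0.4482 0.3382 0.2492] yaw 0.135 rp [ 3.142 -0.   ]
```

Call:
shift_gripper:
  motion:
    - {"turn_vec": [0, 0, -0.099]}
    - {"d": [0.03, 0.0045, 0]}
    - {"d": [0.0334, 0.0047, 0]}
    - {"d": [0, 0, 0.04]}
    - {"d": [0, 0, 0.045]}
    - {"d": [0, 0, 0.045]}
    - {"d": [0, 0, 0.03]}
    - {}
    - {}
    - {}
  finger_gap: 0.06

```text
time_s: 40.25
ee_pos: [0.5127, 0.3454, 0.0915]
eef_rot: [-3.141, -0.003, 0.235]
force: [0.2, -0.0, 0.1]
grip_width: 0.0603
grip_force: 0.0
```

```bash
python3 - <<'E'
from h import *
to(.512,.344,.028,.234)
c=snap('wrist'); g=cv2.cvtColor(c['pixels'],cv2.COLOR_BGR2GRAY)
print([np.round(proj(c,[.512+.155*np.cos(.234),.344+.155*np.sin(.234),z],True)).tolist() for z in(.016,0)], [np.round(proj(c,[.6,.365,z],True)).tolist() for z in(.016,0)])
print(g[0:60,279].tolist()); print(g[150,240:320].tolist())
E
```

```text
to: rz 0.001 then dxyz [-0.001   0.0012  0.0635] | now [0.5127 0.3454 0.0915] yaw 0.235 rp [-3.141e+00 -3.000e-03]
[[282.0, 24.0], [282.0, 30.0]] [[282.0, 110.0], [282.0, 111.0]]
[147, 148, 150, 149, 148, 145, 144, 144, 142, 141, 145, 141, 148, 151, 151, 151, 152, 154, 153, 152, 151, 146, 149, 146, 149, 145, 151, 153, 143, 82, 104, 105, 105, 105, 104, 103, 103, 106, 103, 103, 103, 104, 103, 105, 104, 106, 106, 106, 104, 104, 103, 105, 105, 101, 105, 106, 102, 105, 103, 105]
[159, 153, 152, 150, 151, 150, 150, 151, 153, 152, 153, 151, 153, 153, 153, 154, 156, 155, 158, 157, 158, 158, 158, 158, 158, 157, 157, 159, 143, 94, 81, 98, 100, 100, 100, 100, 102, 98, 98, 99, 100, 101, 98, 100, 99, 100, 100, 102, 100, 99, 99, 101, 100, 99, 97, 80, 59, 166, 158, 155, 154, 154, 156, 154, 156, 153, 153, 154, 154, 153, 156, 157, 157, 158, 155, 153, 153, 152, 153, 150]
```

Call:
shift_gripper:
  motion:
    - {"d": [-0.003, 0.0012, 0.025]}
    - {"d": [0, 0, 0.025]}
    - {"d": [0, 0, 0.0135]}
    - {}
    - {}
    - {}

```text
time_s: 40.9
ee_pos: [0.5096, 0.3438, 0.0271]
eef_rot: [-3.141, -0.002, 0.236]
force: [-0.6, 0.6, -0.3]
grip_width: 0.0596
grip_force: 0.0
```

Call:
shift_gripper:
  motion:
    - {}
    - {}
    - {}
    - {}
    - {}
    - {}
  finger_gap: 0.012
  squeeze: 55

```text
time_s: 41.5
ee_pos: [0.5089, 0.3434, 0.0255]
eef_rot: [3.142, 0.0, 0.236]
force: [0.7, -0.8, 0.1]
grip_width: 0.019
grip_force: 55.0
```

Call:
shift_gripper:
  motion:
    - {"d": [0, 0, -0.03]}
    - {"d": [0, 0, -0.05]}
    - {"d": [0, 0, -0.05]}
    - {"d": [0, 0, -0.03]}
    - {}
    - {}
    - {}

```text
time_s: 42.2
ee_pos: [0.5084, 0.3431, 0.1838]
eef_rot: [3.141, 0.003, 0.236]
force: [-0.6, 0.4, -1.5]
grip_width: 0.0195
grip_force: 55.0
```

```bash
python3 -c "
from h import *
to(.5854,-.0167,.19,.137+np.pi/2)"
```

```text
to: rz -1.472 then dxyz [-0.367   0.0272 -0.0062] | now [0.5084 0.3431 0.1838] yaw 0.236 rp [3.141e+00 3.000e-03]
```

Call:
shift_gripper:
  motion:
    - {"d": [0, 0, -0.006], "turn_vec": [0, 0, -0.1472]}
    - {"turn_vec": [0, 0, -0.1472]}
    - {"turn_vec": [0, 0, -0.1472]}
    - {"turn_vec": [0, 0, -0.1472]}
    - {"turn_vec": [0, 0, -0.1472]}
    - {"turn_vec": [0, 0, -0.1472]}
    - {"turn_vec": [0, 0, -0.1472]}
    - {"turn_vec": [0, 0, -0.1472]}
    - {"turn_vec": [0, 0, -0.1472]}
    - {"turn_vec": [0, 0, -0.1472]}

```text
time_s: 43.2
ee_pos: [0.5085, 0.3432, 0.1897]
eef_rot: [-3.139, 0.001, 1.714]
force: [-0.1, -0.3, -1.2]
grip_width: 0.0195
grip_force: 55.0
```

Call:
shift_gripper:
  motion:
    - {"d": [-0.03, 0.0025, 0]}
    - {"d": [-0.037, 0.003, 0]}
    - {"d": [-0.04, 0.003, 0]}
    - {"d": [-0.04, 0.003, 0]}
    - {"d": [-0.04, 0.003, 0]}
    - {"d": [-0.04, 0.003, 0]}
    - {"d": [-0.04, 0.003, 0]}
    - {"d": [-0.04, 0.003, 0]}
    - {"d": [-0.035, 0.003, 0]}
    - {"d": [-0.025, 0.0007, 0]}

```text
time_s: 44.2
ee_pos: [0.5857, -0.0186, 0.1898]
eef_rot: [-3.139, -0.0, 1.706]
force: [0.1, 1.0, -0.5]
grip_width: 0.0195
grip_force: 55.0
```

Call:
shift_gripper:
  motion:
    - {}
    - {}
    - {}

```text
time_s: 44.5
ee_pos: [0.5857, -0.0154, 0.1908]
eef_rot: [-3.14, -0.0, 1.709]
force: [0.0, -0.3, -0.0]
grip_width: 0.0196
grip_force: 55.0
```

```bash
python3 - <<'E'
from h import *
to(.5854,-.0167,.0875,.137+np.pi/2)
c=snap('wrist','gh.png');a=snap('scene'); cv2.imwrite('pics/gs.png',a['pixels']); o=sensors.get_obs(); T=R.from_euler('xyz',o['eef_rot']); g=cv2.cvtColor(c['pixels'],cv2.COLOR_BGR2GRAY)
for l in(.145,.15,.155,.16): print(l,np.round(proj(c,o['ee_pos']+T.apply([l,0,.0095]),True),1))
print(g[0:90,279].tolist())
for l in (-.155,.155): print('scene',proj(a,o['ee_pos']+T.apply([l,0,.0175])))
E
```

```text
to: rz 0.001 then dxyz [-0.0012 -0.0004  0.1033] | now [ 0.5857 -0.0154  0.1908] yaw 1.709 rp [-3.14 -0.  ]
0.145 [280.6   5.2]
0.15 [280.6  -3.2]
0.155 [280.6 -11.4]
0.16 [280.6 -19.5]
[109, 113, 111, 108, 108, 111, 110, 112, 111, 109, 113, 110, 109, 108, 110, 109, 109, 110, 108, 109, 110, 110, 110, 111, 109, 110, 110, 109, 110, 110, 108, 108, 108, 110, 110, 107, 107, 110, 109, 108, 108, 110, 110, 108, 110, 108, 110, 109, 109, 108, 108, 109, 109, 111, 107, 111, 110, 109, 107, 108, 109, 110, 109, 110, 109, 108, 108, 109, 109, 108, 109, 108, 109, 109, 110, 108, 110, 110, 107, 108, 107, 107, 110, 108, 107, 109, 109, 109, 109, 108]
scene [231.71023906 191.73777218]
scene [329.54421907 193.93330744]
```

```bash
python3 - <<'E'
from h import *
i=cv2.imread('pics/gs.png')
g=cv2.cvtColor(i,cv2.COLOR_BGR2GRAY)
for v in range(188,199): print(v,g[v,222:242].tolist(),g[v,320:340].tolist())
a=cv2.resize(i[170:250,200:350],(600,320),interpolation=cv2.INTER_CUBIC); w=cv2.imread('pics/gh.png')
cv2.imwrite('pics/v14.png',np.hstack([a[:, :400],cv2.resize(w,(400,300))[:, :][0:300]]) if 0 else a)
E
```

```text
188 [86, 106, 121, 122, 123, 123, 124, 124, 125, 123, 108, 95, 93, 93, 95, 93, 96, 102, 104, 102] [126, 125, 126, 127, 124, 123, 125, 125, 126, 127, 126, 126, 125, 126, 123, 123, 123, 123, 125, 128]
189 [98, 119, 123, 123, 123, 124, 124, 125, 127, 124, 96, 74, 70, 66, 68, 67, 68, 73, 72, 72] [119, 119, 122, 122, 123, 124, 125, 123, 124, 123, 123, 126, 125, 123, 126, 127, 126, 125, 128, 125]
190 [108, 124, 125, 125, 125, 123, 124, 124, 126, 118, 91, 67, 63, 63, 64, 64, 65, 64, 66, 63] [94, 91, 93, 97, 102, 105, 104, 103, 101, 106, 116, 125, 125, 123, 125, 125, 127, 125, 126, 127]
191 [110, 123, 125, 123, 122, 124, 124, 127, 125, 110, 85, 66, 65, 66, 69, 66, 66, 65, 67, 67] [68, 68, 68, 69, 72, 72, 71, 72, 70, 84, 113, 123, 127, 124, 127, 125, 126, 125, 126, 126]
192 [117, 126, 124, 125, 125, 124, 127, 128, 126, 110, 81, 64, 62, 63, 63, 64, 65, 64, 64, 64] [63, 63, 66, 64, 65, 64, 63, 64, 65, 80, 111, 121, 123, 124, 124, 126, 127, 125, 125, 125]
193 [127, 125, 125, 123, 125, 125, 124, 128, 126, 107, 71, 47, 44, 46, 47, 50, 51, 51, 49, 51] [66, 66, 65, 66, 65, 66, 66, 64, 67, 82, 114, 1
[... 305 characters left out ...]
56, 52, 52, 49, 49] [46, 47, 49, 47, 49, 49, 52, 49, 49, 65, 107, 124, 122, 122, 122, 126, 122, 128, 127, 126]
196 [125, 124, 124, 122, 124, 124, 126, 128, 131, 129, 123, 119, 123, 120, 120, 108, 100, 99, 99, 98] [32, 33, 32, 32, 30, 36, 29, 32, 32, 59, 105, 122, 123, 122, 125, 124, 127, 125, 123, 122]
197 [123, 123, 124, 125, 125, 124, 125, 128, 128, 130, 128, 127, 128, 130, 127, 125, 126, 125, 125, 125] [63, 62, 55, 49, 48, 49, 50, 52, 53, 74, 110, 123, 124, 126, 126, 128, 124, 121, 120, 123]
198 [124, 126, 126, 126, 125, 123, 124, 128, 128, 127, 125, 124, 124, 125, 128, 126, 127, 129, 130, 129] [118, 115, 105, 99, 95, 96, 95, 98, 100, 112, 122, 127, 124, 125, 127, 127, 125, 123, 122, 123]
```

The scene view confirms the bar ends within 0.3 px of prediction, so it is centred in the grip. Lower it.

Call:
shift_gripper:
  motion:
    - {"d": [-0.0012, -0.0002, 0.02]}
    - {"d": [0, 0, 0.035]}
    - {"d": [0, 0, 0.025]}
    - {"d": [0, 0, 0.012]}
    - {}
    - {}
    - {}

```text
time_s: 45.3
ee_pos: [0.5866, -0.0175, 0.101]
eef_rot: [3.139, 0.001, 1.708]
force: [-0.3, -0.7, -0.6]
grip_width: 0.0195
grip_force: 55.0
```

```bash
python3 -c "
from h import *
to(.5858,-.0166,.0875,.137+np.pi/2); c=snap('wrist','v.png')"
```

```text
to: rz 0.0 then dxyz [ 0.001  -0.0007  0.0135] | now [ 0.5866 -0.0175  0.101 ] yaw 1.708 rp [3.139e+00 1.000e-03]
```

View pics/v.png

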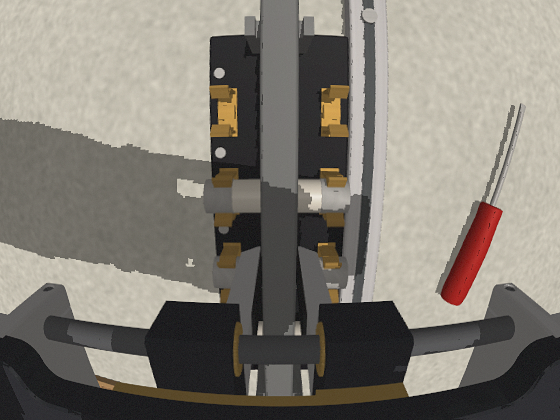

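The bar (columns 260–298) is centred between the post lips at 250 and 308, and the carrier is against the rail. Lower in small steps.

Call:
shift_gripper:
  motion:
    - {"d": [0, 0, 0.006]}
    - {"d": [0, 0, 0.003]}
    - {"d": [0, 0, 0.002]}
    - {}

```text
time_s: 45.75
ee_pos: [0.5858, -0.0176, 0.0881]
eef_rot: [-3.141, -0.0, 1.708]
force: [-0.2, 0.5, -0.5]
grip_width: 0.0195
grip_force: 55.0
```

Call:
shift_gripper:
  motion:
    - {"d": [0, 0, 0.002]}
    - {}
    - {}

```text
time_s: 46.05
ee_pos: [0.5861, -0.0177, 0.0875]
eef_rot: [3.141, 0.0, 1.708]
force: [-4.4, 0.6, 8.8]
grip_width: 0.0195
grip_force: 55.0
```

Contact on the posts (9 N). Release gently and retreat.

Call:
shift_gripper:
  motion:
    - {}
    - {}
    - {}
    - {}
  finger_gap: 0.04

```text
time_s: 46.45
ee_pos: [0.5859, -0.0176, 0.0864]
eef_rot: [-3.141, -0.0, 1.708]
force: [-0.3, -0.5, -0.1]
grip_width: 0.0401
grip_force: 0.0
```

Call:
shift_gripper:
  motion:
    - {"d": [0, 0, -0.015]}
    - {"d": [0, 0, -0.035]}
    - {"d": [0, 0, -0.045]}
    - {"d": [0, 0, -0.045]}
    - {"d": [0, 0, -0.03]}
    - {}
    - {}
    - {}

```text
time_s: 47.25
ee_pos: [0.5855, -0.0176, 0.2555]
eef_rot: [-3.14, -0.0, 1.708]
force: [-0.8, -0.0, -0.0]
grip_width: 0.0405
grip_force: 0.0
```

```bash
python3 - <<'E'
from h import *
c=snap('wrist','end.png'); a=snap('scene','ends.png'); g=cv2.cvtColor(c['pixels'],cv2.COLOR_BGR2GRAY)
n=np.array([np.cos(.137),np.sin(.137)]); t=np.array([-n[1],n[0]]); C=.578*n-.0968*t
print([proj(a,[*(C+t*s),.07]).round(1) for s in(-.155,.155)])
for s in (.05,.08,.1,.13):
    for x,z,nm in((0,.078,'bar'),(.052,.016,'edge')):
        q=proj(c,[*(C+n*x+t*s),z],True); u,v=q.round().astype(int); print(s,nm,u,v,g[v,u-22:u+23].tolist() if nm=='bar' else g[v,u-10:u+18].tolist())
ga=cv2.cvtColor(a['pixels'],cv2.COLOR_BGR2GRAY)
for v in range(200,214,2): print(v,ga[v,222:240].tolist(),ga[v,316:334].tolist())
E
```

```text
[array([233.6, 210.9]), array([325.9, 213.1])]
0.05 bar 280 153 [41, 41, 40, 42, 41, 40, 42, 43, 45, 33, 17, 13, 62, 95, 108, 110, 110, 108, 110, 109, 108, 110, 110, 110, 109, 113, 111, 112, 112, 114, 99, 68, 43, 39, 41, 42, 44, 44, 42, 41, 46, 44, 44, 43, 46]
0.05 edge 323 148 [43, 43, 44, 42, 43, 45, 44, 43, 43, 28, 89, 142, 172, 178, 177, 177, 178, 175, 184, 158, 70, 76, 78, 75, 77, 91, 147, 174]
0.08 bar 280 124 [41, 37, 40, 41, 44, 45, 43, 43, 44, 38, 23, 24, 64, 99, 109, 110, 111, 112, 112, 111, 111, 111, 111, 110, 113, 112, 114, 112, 113, 117, 103, 84, 38, 47, 44, 43, 46, 43, 47, 46, 42, 44, 46, 47, 44]
0.08 edge 323 124 [103, 102, 102, 103, 104, 100, 103, 54, 41, 36, 67, 130, 166, 178, 179, 179, 178, 180, 184, 128, 73, 77, 80, 76, 78, 78, 108, 179]
0.1 bar 280 104 [44, 45, 44, 42, 46, 46, 42, 45, 45, 4
[... 1223 characters left out ...]
123, 123, 122, 122, 122, 123, 124, 122, 123, 123, 123, 122, 123, 126, 120, 119, 120, 118] [123, 121, 119, 116, 119, 122, 124, 125, 124, 123, 123, 120, 122, 122, 124, 123, 122, 122]
208 [123, 123, 122, 122, 123, 125, 121, 122, 123, 124, 123, 111, 91, 85, 74, 67, 66, 67] [124, 123, 122, 119, 117, 118, 121, 127, 128, 128, 125, 121, 123, 120, 120, 123, 124, 123]
210 [124, 125, 126, 120, 124, 125, 126, 125, 124, 125, 121, 102, 76, 65, 64, 65, 64, 67] [79, 81, 79, 71, 66, 66, 66, 79, 82, 98, 115, 118, 120, 122, 123, 122, 122, 120]
212 [121, 126, 124, 125, 127, 128, 127, 124, 124, 125, 124, 100, 65, 54, 56, 56, 58, 61] [65, 65, 67, 66, 65, 65, 67, 64, 63, 75, 105, 120, 121, 119, 122, 121, 120, 121]
```

The bar ends and edges are within half a pixel of where they should be, and the carrier is against the rail. Hand in.

```bash
python3 -c "
from station import ctrl, viewer, sensors
print(ctrl.hand_in())"
```

```text
the job is handed in; nothing more can be done
None
```

The job is handed in; no verdict came back. My last measurements showed the carrier flush on the rail (pushed back a second time after it was knocked about 16 mm mid-run), all three fuses pressed down onto their saddles in stations 1–3, the guard bar centred across both end posts and the gripper clear; I never touched the meter, screwdriver or module.

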